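# Pack the tilt wedges head to tail in their holder

## Task

Finish packing the tilt wedges in the white open-fronted holder: put the blue wedge next to the left grey one and the orange wedge next to the right grey one (left and right as seen looking into the open front), each thin end first and sloping face to sloping face, and push both fully home against the back wall. All four wedges must then lie flat and square, head to tail, as one full rectangle with its ends flush. Leave the phone, the mouse and the earbud case where they are.

Things in the scene. Friction and masses are not known exactly. Their poses are not given: they have to be found in the camera images.
- holder: Low white three-sided holder fixed to the desk, no floor: back and side walls 8 mm thick, 26 mm high; open front (-x, towards the robot). Inside 90 mm deep (x), 110 mm wide (y); the four wedges together are 104 mm wide, leaving 6 mm of play. Origin: centre of the inside, at desk level; +x to the back wall, +y to the left wall, z up.
- blue_wedge_centre (a point): Blue plastic wedge, loose, about 85 g: 90 x 30 mm high, on its side; seen from above a right-angled trapezium, 36 mm wide at the thick end, 16 mm at the thin end. Point: 15 mm up, half-way along. +x along the straight long face to the thin end, z up. Straight face: -y side, 13 mm from the point; sloping face (12.5 degrees): +y side, 23 (thick end) to 3 mm (thin end) from the x axis.
- blue_wedge_thin (a point): Centre of the blue wedge's thin end face: 45 mm along +x and 5 mm along -y from its centre point.
- orange_wedge_centre (a point): Orange wedge, mirror image of the blue, loose, about 85 g: 90 x 30 mm high, on its side; seen from above a right-angled trapezium, 36 mm wide at the thick end, 16 mm at the thin end. Point: 15 mm up, half-way along. +x along the straight long face to the thin end, z up. Straight face: +y side, 13 mm from the point; sloping face: -y side, 23 (thick end) to 3 mm (thin end) from the x axis.
- orange_wedge_thin (a point): Centre of the orange wedge's thin end face: 45 mm along +x and 5 mm along +y from its centre point.
- grey_left_centre (a point): Grey wedge of the blue one's shape and axes, already packed but loose: thick end at the holder's back wall, straight face along its left (+y) wall, with 1 to 2 mm of clearance. Point: 15 mm up, half-way along, 13 mm from the straight face.
- grey_right_centre (a point): Grey wedge of the orange one's shape and axes, already packed but loose: thick end at the holder's back wall, straight face along its right (-y) wall, with 1 to 2 mm of clearance. Point: 15 mm up, half-way along, 13 mm from the straight face.
- phone: Bystander: black mobile phone lying flat, 74 x 150 x 9 mm. Origin: centre of its underside, long side along y.
- mouse: Bystander: white computer mouse, 108 x 60 x 34 mm. Origin: centre of its underside, long side along x.
- earbud_case: Bystander: small black earbud case, 50 x 62 x 24 mm. Origin: centre of its underside.
Not all that is in view belongs to the job. Of the things that look like the part that bears orange_wedge_centre, the larger one is meant.

How it is judged:
At the end, for the whole second after the job is handed in: All four wedges lie flat and parallel to the side walls (0.10 rad) at full depth (5 to 6 mm); blue left and orange right of the middle, thin ends at the back, centres 7 to 19 mm from the centre line; grey ones still along the side walls, centres 34 to 45 mm from it (x of blue_wedge_centre in the frame of holder between -0.006 and 0.005 m and y of blue_wedge_centre in the frame of holder between 0.007 and 0.019 m and z of blue_wedge_centre in the frame of holder between 0.01 and 0.02 m and angle between the x axis of each of blue_wedge_centre, orange_wedge_centre, grey_left_centre, grey_right_centre and the x axis of holder, either way round below 0.1 rad and angle between each of blue_wedge_centre, orange_wedge_centre, grey_left_centre, grey_right_centre's own z axis and vertical below 0.1 rad and x of each of blue_wedge_thin, orange_wedge_thin in the frame of holder above 0.036 m and x of orange_wedge_centre in the frame of holder between -0.006 and 0.005 m and y of orange_wedge_centre in the frame of holder between -0.019 and -0.007 m and z of orange_wedge_centre in the frame of holder between 0.01 and 0.02 m and x of grey_left_centre in the frame of holder between -0.006 and 0.005 m and y of grey_left_centre in the frame of holder between 0.034 and 0.045 m and z of grey_left_centre in the frame of holder between 0.01 and 0.02 m and x of grey_right_centre in the frame of holder between -0.006 and 0.005 m and y of grey_right_centre in the frame of holder between -0.045 and -0.034 m and z of grey_right_centre in the frame of holder between 0.01 and 0.02 m); the robot touches nothing.
It fails at once if the phone is shifted by more than 30 mm (distance of phone from where it was at the start of the episode above 0.03 m).
It fails at once if the mouse is shifted by more than 30 mm (distance of mouse from where it was at the start of the episode above 0.03 m).
It fails at once if the earbud case is shifted by more than 30 mm (distance of earbud_case from where it was at the start of the episode above 0.03 m).
It also fails if it takes over 67 s, if anything falls off the work surface, if the arm or the gripper's body presses on something with over 40 N, if the wrist force passes 120 N, or if a joint passes its speed limit or range.

## Robot

A 6-joint arm with a two-finger parallel gripper is mounted at the origin on the work surface. World frame = base frame: x ahead of the robot, y to its left, z up, the work surface at z = 0. Lengths are in m, angles in rad, forces in N, time in s.
With the tool pointing down it reaches from about 0.4 to 0.925 m from the base axis. Payload 3.4 kg.
Tool frame: the origin (TCP) lies midway between the tips of the shut fingers; the grasp point (between the pads) lies 19 mm behind it; z points along the fingers, y is the direction in which the jaws open and shut (so a half turn about z gives the same grasp; the last joint's range is limited). The gripper opens to 85 mm and grips with 20 to 120 N. Pads are 22 mm wide; open, the fingers measure 114 mm over their backs; the gripper's body (76 mm by 85 mm) begins 54 mm behind the grasp point. The pads swing forward as they close: fully open they stand 13 mm farther back than shut.
Start: joints at [-1.286, 0.307, 1.506, -0, 1.328, -0.073], TCP at [0.201, -0.539, 0.231] pointing down, gripper open.
Joint ranges: [-3.12, 3.12], [-1.05, 2.28], [0.14, 2.33], [-1.42, 4.57], [0.1, 2.73], [-2.68, 2.68]. Speed limits (rad/s): [2.57, 2.57, 3.14, 3.14, 3.14, 3.14].

## Interface

Orientations are given as a unit quaternion [w, x, y, z].
In Python, from cell import bot gives the robot as it stands.
- The arm moves only by the tool step_arm, never from a script. Its argument "increments" is one flat list of numbers, 4 for each row, row after row: the shift along the tool's x, y, z in cm, then the turn about the tool's z in rad. In form: [x, y, z, twist, x, y, z, twist, ...]. A call has 1 to 5 rows; each row shifts and turns the commanded pose from where the row before left it, along the tool's axes as they then stand; what a row does not reach is not made up. A row lasts 1/10 s, in which the tool goes at most 50 mm and 8.59 degrees, less where a joint would pass 70% of its speed; a pose out of reach is approached as far as the arm can. A call with a gripper value outside its range is refused whole. "hand" is the finger opening in cm, from 0 to 8.54, set as the call begins (left out, the last holds). The fingers move at their own pace and stop on an object; the grip force is fixed at half the most. Time passes only in rows, so rows that do not move let the fingers close. It gives the time, the measured TCP pose, the force and the opening at its end, in the units of the state.
- bot.get_obs(): the state, without advancing time (a new reading comes with each control period).
- bot.read_camera(name): name is "scene" or "top"; returns a dict with "color" (420x560x3 uint8, red, green, blue), "z_map" (420x560 float32, m along the optical axis (not along the pixel's ray), 0 where there is no reading), "fx", "fy", "cx", "cy" (pixels), "k1" (the pictures are not rectified: a ray, as slopes to the right and down, at radius r is drawn at 1 + k1 r^2 times it, then the intrinsics apply), "origin" and "attitude" of the camera in the world. Camera axes: x right, y down, z forward; pixel columns grow to the right and rows downward; lengths in m; the calibration is good to about 2 mm. A picture is of the moment at which its call begins.
- bot.hand_in(): hands the job in, once; it reports no verdict.
The state is a dict: "time": time; "joint_pos": joint angles; "joint_vel": joint speeds; "tau": joint torques, N m; "ee_pos": TCP position; "ee_rot": TCP orientation; "ft_force": force on the tool from outside, world axes, zero at the start; "moment": the same for the moment, N m; "grip_width": finger opening in m.
Only numpy, scipy, OpenCV 4.12 (cv2) and the standard library are available. Lean on these libraries where they do the work, as an engineer would, in place of code of your own. Each camera call takes 0.05 s, during which the arm holds its last target.

## Working session

There is one attempt and no reset: what is moved stays moved. The work goes in short steps, Python scripts to look and compute and a tool call to move; the robot and the scene stay as the last step left them, time stands still between calls to the robot, and variables do not carry over. Pictures are saved under pics/ and viewed, and the job is handed in when it is done.

Besides the shell and the picture viewer there is one more tool, called after "Call:" as a command line: name --argument value ..., lists and objects as JSON in quotes. step_arm: Moves the arm, as the interface text tells. Its arguments: {"type":"object","properties":{"increments":{"type":"array"},"hand":{"type":"number"}},"required":["increments"]}

```bash
ls; mkdir -p pics; cat > h.py <<'E'
import numpy as np,cv2
from cell import bot
def snap(n,f):
    c=bot.read_camera(n); cv2.imwrite('pics/'+f,cv2.cvtColor(c['color'],cv2.COLOR_RGB2BGR)); return c
E
python3 - <<'E'
from h import *
for n in('top','scene'):
    c=snap(n,n+'0.png'); print({k:v for k,v in c.items() if k not in('color','z_map')})
    np.savez(n+'0.npz',**c)
print(bot.get_obs())
E
```

```text
pics
{'fx': 429.087699414591, 'fy': 429.087699414591, 'cx': 280.544481399515, 'cy': 205.32526824742015, 'k1': -0.02323181602739853, 'origin': array([ 0.52024019, -0.00548691,  0.98925589]), 'attitude': array([-0.01977113,  0.7120513 , -0.70124786,  0.02904291])}
{'fx': 451.79607594474044, 'fy': 451.79607594474044, 'cx': 281.32966471466386, 'cy': 215.06995199049229, 'k1': -0.15456079446809395, 'origin': array([ 1.16452541, -0.25845071,  0.93376171]), 'attitude': array([-0.26056311,  0.80578292,  0.50340775, -0.17146834])}
{'time': 0.1, 'joint_pos': array([-1.28649520e+00,  3.07497929e-01,  1.50754064e+00, -1.22225076e-05,
        1.32840784e+00, -7.35093328e-02]), 'joint_vel': array([ 0.00017347, -0.00165685, -0.00124623,  0.00053416, -0.00124225,
        0.00095953]), 'tau': array([-3.70248608e-04, -4.58528030e+01, -2.52609551e+01, -1.43988586e-04,
        5.70233795e-03, -1.47104873e-05]), 'ee_pos': array([ 0.20117016, -0.5379905 ,  0.2304741 ]), 'ee_rot': array([-9.21113533e-04,  9.84038415e-01,  1.77953754e-01, -1.03407000e-04]), 'ft_force': array([ 0.1697594 , -0.16412902, -0.56292981]), 'moment': array([-0.03596414,  0.00189214,  0.04647864]), 'grip_width': 0.08576661333202229}
```

View pics/top0.png

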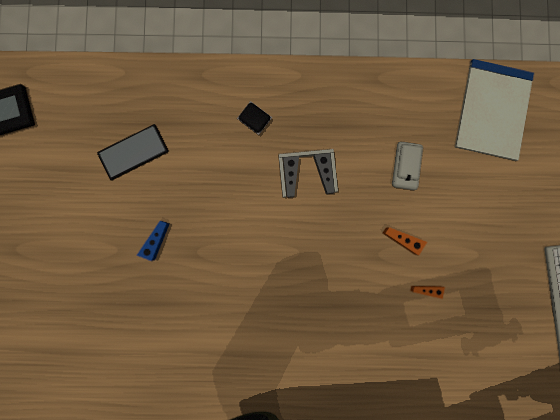

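View pics/scene0.png

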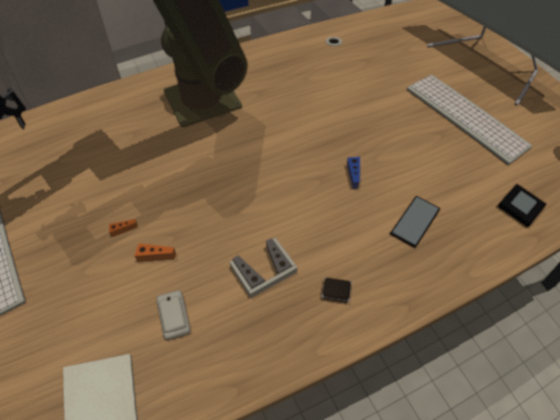

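```bash
cat >> h.py <<'E'
from scipy.spatial.transform import Rotation as R
def rot(c):
    q=c['attitude']; return R.from_quat([q[1],q[2],q[3],q[0]]).as_matrix()
def ray(c,uv,z):
    uv=np.atleast_2d(np.asarray(uv,float)); d=np.c_[(uv[:,0]-c['cx'])/c['fx'],(uv[:,1]-c['cy'])/c['fy']]
    s=d.copy()
    for _ in range(20): s=d/(1+c['k1']*(s**2).sum(1,keepdims=True))
    w=np.c_[s,np.ones(len(s))]@rot(c).T
    return c['origin']+w*((z-c['origin'][2])/w[:,2:])
def proj(c,p):
    p=(np.atleast_2d(p)-c['origin'])@rot(c); s=p[:,:2]/p[:,2:]; s=s*(1+c['k1']*(s**2).sum(1,keepdims=True))
    return s*c['fx']+[c['cx'],c['cy']]
def mask(c,col):
    h=cv2.cvtColor(c['color'],cv2.COLOR_RGB2HSV)
    if col=='b': return cv2.inRange(h,(105,130,40),(125,255,255))
    return cv2.inRange(h,(3,200,90),(14,255,255))
E
python3 - <<'E'
from h import *
for n in('top','scene'):
    c=dict(np.load(n+'0.npz'))
    for col in 'bo':
        m=mask(c,col); cs,_=cv2.findContours(m,cv2.RETR_EXTERNAL,cv2.CHAIN_APPROX_NONE)
        for k in cs:
            if cv2.contourArea(k)>100:
                x,y,w,h=cv2.boundingRect(k); print(n,col,x,y,w,h,cv2.contourArea(k),ray(c,[x+w/2,y+h/2],.03).round(4))
    im=cv2.cvtColor(c['color'],cv2.COLOR_RGB2BGR)
    ctr={'top':[(154,240),(405,240),(308,173),(428,292)],'scene':[(354,172),(155,252),(263,265),(122,227)]}[n]
    t=[cv2.resize(im[y-33:y+33,x-44:x+44],(400,300),interpolation=cv2.INTER_CUBIC) for x,y in ctr]
    cv2.imwrite(f'pics/crop_{n}.png',np.vstack([np.hstack(t[:2]),np.hstack(t[2:])]))
    # depth check
    for x,y in ctr: print(c['z_map'][y,x])
E
```

```text
top b 138 221 29 39 433.0 [[0.5038 0.2661 0.03  ]]
top b 472 59 61 22 410.0 [[ 0.9106 -0.5297  0.03  ]]
top o 413 287 31 11 207.0 [[ 0.3971 -0.3502  0.03  ]]
top o 386 228 41 27 396.5 [[ 0.5098 -0.3012  0.03  ]]
0.95269287
0.9616227
0.9968913
0.96049273
scene b 349 158 10 24 141.5 [[0.5113 0.2595 0.03  ]]
scene b 220 0 28 10 170.5 [[-0.4681  0.3038  0.03  ]]
1.200202
1.060068
1.0710603
1.1173921
```

View pics/crop_top.png

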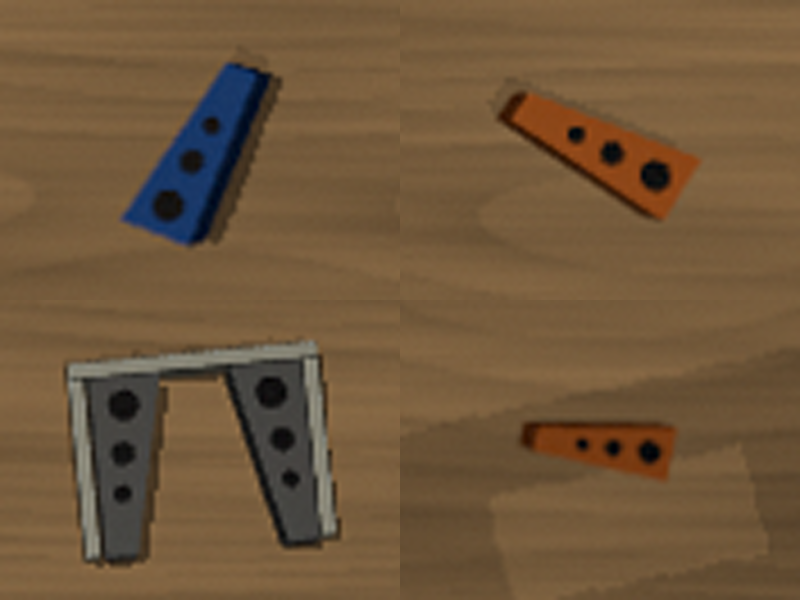

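View pics/crop_scene.png

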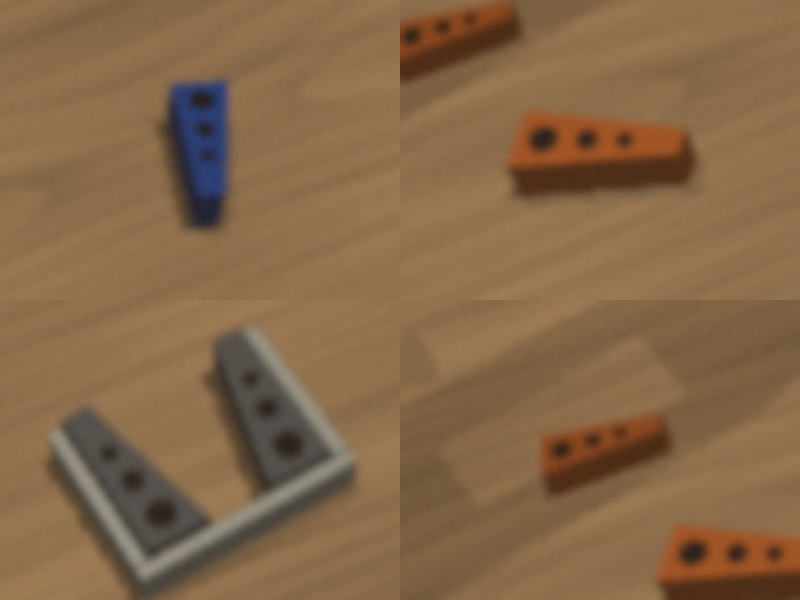

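```bash
cat >> h.py <<'E'
S=8
def quad(c,ctr,lo,hi,hw=40,hh=34,name=None):
    x,y=ctr; im=c['color'][y-hh:y+hh,x-hw:x+hw]; im=cv2.resize(im,None,fx=S,fy=S,interpolation=cv2.INTER_CUBIC)
    m=cv2.inRange(cv2.cvtColor(im,cv2.COLOR_RGB2HSV),lo,hi)
    m=cv2.morphologyEx(m,cv2.MORPH_OPEN,np.ones((9,9)))
    cs,_=cv2.findContours(m,cv2.RETR_EXTERNAL,cv2.CHAIN_APPROX_NONE)
    k=max(cs,key=lambda k:cv2.contourArea(k)-2*abs(cv2.pointPolygonTest(k,(hw*S,hh*S),True)) if cv2.pointPolygonTest(k,(hw*S,hh*S),False)>=0 else 0)
    hull=cv2.convexHull(k)
    q=cv2.approxPolyN(hull,4,ensure_convex=True).reshape(-1,2).astype(float)
    P=k[:,0].astype(float); L=[]
    for i in range(4):
        a,b=q[i],q[(i+1)%4]; d=b-a; n=np.linalg.norm(d); d/=n
        t=(P-a)@d; e=np.abs((P-a)@[-d[1],d[0]])
        s=P[(t>.15*n)&(t<.85*n)&(e<10)]
        vx,vy,px,py=cv2.fitLine(s.astype(np.float32),cv2.DIST_HUBER,0,.01,.01).ravel(); L.append(np.cross([px,py,1],[px+vx,py+vy,1]))
    o=[]
    for i in range(4):
        p=np.cross(L[i-1],L[i]); o.append(p[:2]/p[2])
    o=np.array(o)
    if name:
        v=im[:,:,::-1].copy(); cv2.polylines(v,[o.round().astype(int)],True,(0,255,0),1); cv2.imwrite('pics/'+name,v)
    return (o+.5)/S-.5+[x-hw,y-hh]
# model corners (x,y) : blue; orange mirrored in y
BL=np.array([[-.045,-.013],[.045,-.013],[.045,.003],[-.045,.023]])
def fit(Q,M):
    best=None
    for fl in (0,1):
      for s in range(4):
        q=np.roll(Q[::-1] if fl else Q,s,0); a=M-M.mean(0); b=q-q.mean(0)
        th=np.arctan2((a[:,0]*b[:,1]-a[:,1]*b[:,0]).sum(),(a*b).sum()); r=np.array([[np.cos(th),-np.sin(th)],[np.sin(th),np.cos(th)]])
        t=q.mean(0)-r@M.mean(0); e=np.sqrt(((q-(M@r.T+t))**2).sum(1).mean())
        if best is None or e<best[3]: best=(t[0],t[1],th,e)
    return np.round(best,4)
OR=BL*[1,-1]
E
python3 - <<'E'
from h import *
cT=dict(np.load('top0.npz')); cS=dict(np.load('scene0.npz'))
for nm,c,ctr,lo,hi,M in [('b',cT,(154,240),(105,130,85),(125,255,255),BL),('o',cT,(405,240),(3,170,130),(16,255,255),OR),
  ('b',cS,(354,168),(100,100,92),(125,255,255),BL),('o',cS,(155,250),(3,130,128),(16,255,255),OR)]:
    n='T' if c is cT else 'S'
    q=quad(c,ctr,lo,hi,name=f'q_{n}{nm}.png'); w=ray(c,q,.03)[:,:2]; print(n,nm,q.round(1).tolist(),fit(w,M))
ims=[cv2.resize(cv2.imread(f'pics/q_{n}.png'),(400,300)) for n in('Tb','To','Sb','So')]
cv2.imwrite('pics/q.png',np.vstack([np.hstack(ims[:2]),np.hstack(ims[2:])]))
E
```

```text
T b [[165.6, 222.9], [150.8, 260.1], [136.8, 254.5], [159.7, 220.9]] [ 0.5059  0.2645 -0.3505  0.0015]
T o [[426.7, 241.8], [418.6, 254.6], [385.6, 232.6], [389.3, 227.3]] [ 0.5152 -0.2979  0.9957  0.0012]
S b [[358.6, 181.1], [353.5, 181.4], [347.5, 158.0], [358.7, 157.2]] [ 0.5093  0.2625 -0.3479  0.003 ]
S o [[174.4, 245.8], [171.3, 252.2], [132.7, 255.4], [137.4, 241.9]] [ 0.515  -0.2984  0.9955  0.0022]
```

View pics/q.png

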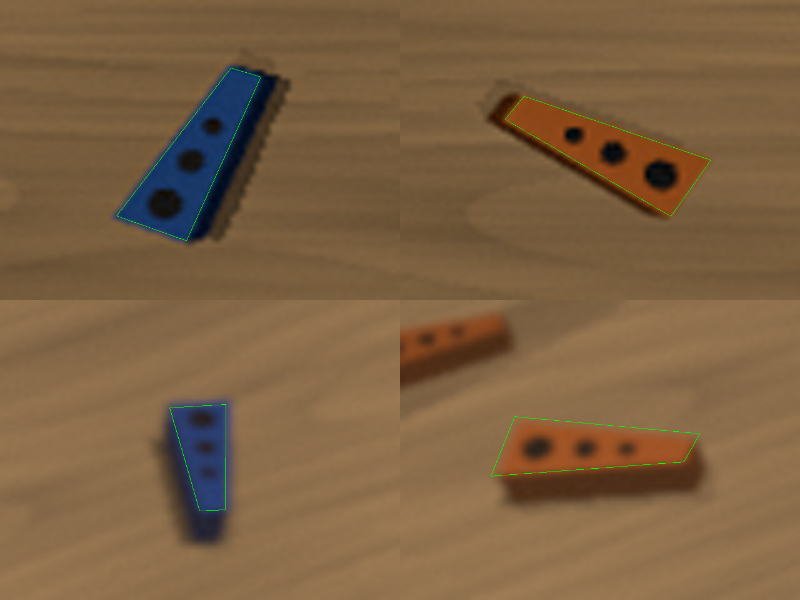

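```bash
cat >> h.py <<'E'
HM=np.array([[-.045,-.063],[.053,-.063],[.053,.063],[-.045,.063]])
E
python3 - <<'E'
from h import *
cT=dict(np.load('top0.npz')); cS=dict(np.load('scene0.npz'))
for nm,c,ctr,cor in [('T',cT,(308,173),None),('S',cS,(263,265),None)]:
    x,y=ctr; im=c['color'][y-34:y+34,x-40:x+40]; im=cv2.resize(im,None,fx=8,fy=8,interpolation=cv2.INTER_CUBIC)
    h=cv2.cvtColor(im,cv2.COLOR_RGB2HSV)
    for p in [(308,154),(283,180),(290,180),(328,185),(300,180)] if nm=='T' else []: print(p,cv2.cvtColor(c['color'],cv2.COLOR_RGB2HSV)[p[1],p[0]])
    m=cv2.inRange(h,(0,0,135),(180,60,255)); m=cv2.morphologyEx(m,cv2.MORPH_OPEN,np.ones((5,5)))
    g=cv2.inRange(h,(0,0,60),(180,60,110)); 
    cv2.imwrite(f'pics/h{nm}.png',cv2.resize(np.hstack([im[:,:,::-1],cv2.merge([m,g,m])]),(800,340)))
    pts=cv2.findNonZero(m); hull=cv2.convexHull(pts)
    q=cv2.approxPolyN(hull,4,ensure_convex=True).reshape(-1,2).astype(float)
    q=(q+.5)/8-.5+[x-40,y-34]; print(nm,q.round(1).tolist(),fit(ray(c,q,.026)[:,:2],HM))
E
```

```text
(308, 154) [ 28  30 118]
(283, 180) [ 25  32 136]
(290, 180) [18 18 69]
(328, 185) [24 18 69]
(300, 180) [ 16 124 127]
T [[282.8, 195.7], [278.4, 153.9], [332.7, 149.4], [337.1, 189.9]] [ 6.6720e-01 -7.7800e-02 -3.0284e+00  2.3000e-03]
S [[250.1, 292.6], [229.2, 261.7], [274.8, 237.6], [296.8, 266.4]] [ 6.6930e-01 -7.8900e-02 -3.0255e+00  1.5000e-03]
```

View pics/hT.png

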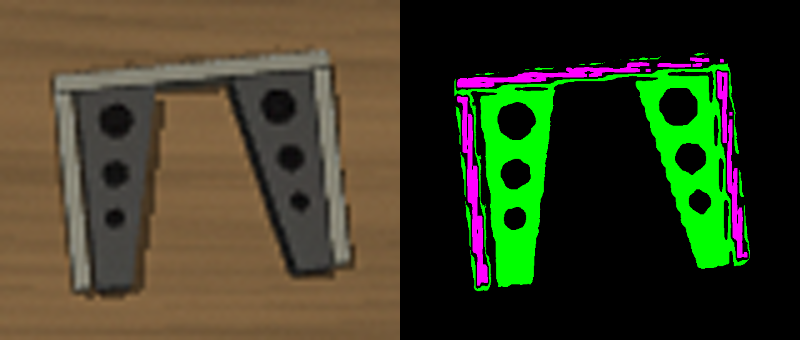

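View pics/hS.png

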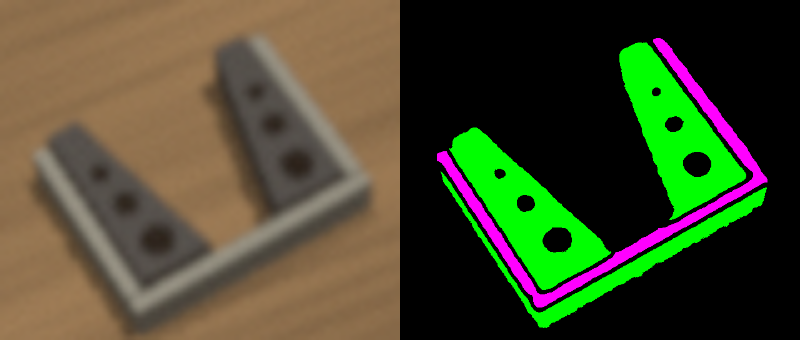

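```bash
cat >> h.py <<'E'
def fit0(q,M):
    a=M-M.mean(0); b=q-q.mean(0)
    th=np.arctan2((a[:,0]*b[:,1]-a[:,1]*b[:,0]).sum(),(a*b).sum()); r=np.array([[np.cos(th),-np.sin(th)],[np.sin(th),np.cos(th)]])
    t=q.mean(0)-r@M.mean(0); return np.round([*t,th,np.sqrt(((q-(M@r.T+t))**2).sum(1).mean())],4)
E
python3 - <<'E'
from h import *
cT=dict(np.load('top0.npz')); cS=dict(np.load('scene0.npz'))
# order FR(-.045,-.063), BR, BL, FL
for c,p,o in[(cT,[(352,262),(326,52),(54,78),(78,291)],(268,139)),(cS,[(34,152),(138,310),(372,183),(262,38)],(223,231))]:
    q=np.array(p)/5-.4+o; w=ray(c,q,.026)[:,:2]; print(fit0(w,HM), [np.linalg.norm(w[i]-w[i-1]).round(4) for i in range(4)])
# grey wedges
for n,c,(l,r) in[('T',cT,((291,178),(325,172))),('S',cS,((278,253),(245,268)))]:
    for ctr,M,nm in((l,OR*[1,-1],'gl'),(r,OR,'gr')):
        q=quad(c,ctr,(0,0,55),(180,60,112),hw=22,hh=26,name=f'g{n}{nm}.png'); print(n,nm,fit(ray(c,q,.03)[:,:2],M))
ims=[cv2.resize(cv2.imread(f'pics/g{n}.png'),(352,300)) for n in('Tgl','Tgr','Sgl','Sgr')]
cv2.imwrite('pics/g.png',np.vstack([np.hstack(ims[:2]),np.hstack(ims[2:])]))
E
```

```text
[ 0.6581 -0.0795  0.1215  0.0009] [np.float64(0.1246), np.float64(0.0967), np.float64(0.1245), np.float64(0.0977)]
[ 0.662  -0.0796  0.1014  0.0019] [np.float64(0.1232), np.float64(0.0969), np.float64(0.1235), np.float64(0.0955)]
T gl [ 6.5380e-01 -3.9300e-02 -3.0307e+00  1.2000e-03]
T gr [ 0.6625 -0.1199 -3.0483  0.0031]
S gl [ 6.584e-01 -4.090e-02 -3.034e+00  1.300e-03]
S gr [ 6.6740e-01 -1.2190e-01 -3.0259e+00  1.0000e-03]
```

View pics/g.png

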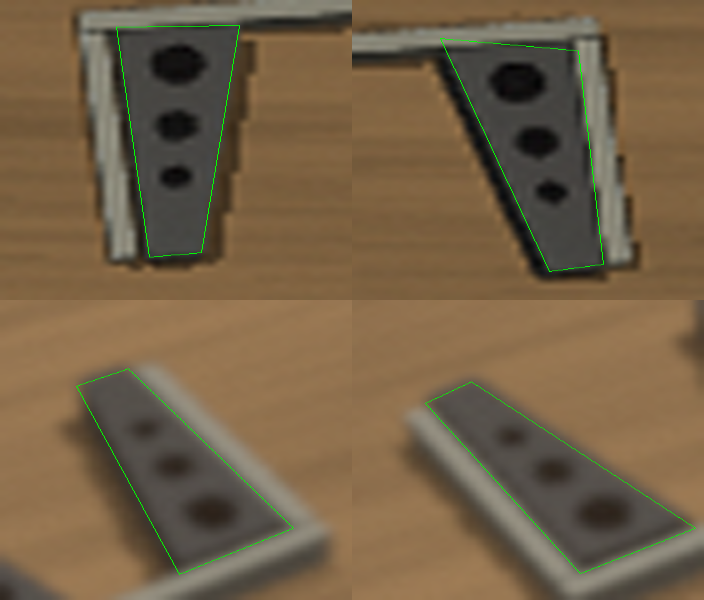

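```bash
cat > plan.py <<'E'
from h import *
import sys
def yaw_of(q):
    m=R.from_quat([q[1],q[2],q[3],q[0]]).as_matrix(); return np.arctan2(m[1,0],m[0,0])
def plan(wps,vmax=.045,wmax=.14,start=None):
    o=bot.get_obs(); p=np.array(o['ee_pos']); y=yaw_of(o['ee_rot'])
    print('at',p.round(4),round(y,4),'t',round(o['time'],2),'F',o['ft_force'].round(1),'w',round(o['grip_width'],4))
    rows=[]
    for w in wps:
        dp=np.array(w[:3])-p; v=w[4] if len(w)>4 else vmax
        dy=(w[3]-y)
        n=max(1,int(np.ceil(max(np.linalg.norm(dp)/v,abs(dy)/wmax))))
        cp,cy=p.copy(),y
        for i in range(n):
            d=p+dp*(i+1)/n-cp
            # turn is taken after the shift along axes as they stand before row
            c,s=np.cos(cy),np.sin(cy)
            r=[round(100*(c*d[0]+s*d[1]),2),round(100*(s*d[0]-c*d[1]),2),round(-100*d[2],2),round(-(y+dy*(i+1)/n-cy),3)]
            rows.append(r)
            cp=cp+np.array([c*r[0]+s*r[1],s*r[0]-c*r[1],-r[2]])/100; cy-=r[3]
        p,y=cp,cy
    for i in range(0,len(rows),5): print(sum(rows[i:i+5],[]))
if __name__=='__main__': plan(eval(sys.argv[1]))
E
python3 plan.py "[(.44,-.27,.2,1.0),(.49,.03,.17,1.9),(.48,.2785,.12,2.79),(.48,.2785,.05,2.79)]"
```

```text
at [ 0.2012 -0.538   0.2305] 0.3578 t 0.1 F [ 0.2 -0.2 -0.6] w 0.0858
[np.float64(3.53), np.float64(-1.86), np.float64(0.34), np.float64(-0.071), np.float64(3.65), np.float64(-1.6), np.float64(0.34), np.float64(-0.072), np.float64(3.76), np.float64(-1.34), np.float64(0.34), np.float64(-0.071), np.float64(3.84), np.float64(-1.07), np.float64(0.33), np.float64(-0.071), np.float64(3.91), np.float64(-0.79), np.float64(0.34), np.float64(-0.072)]
[np.float64(3.96), np.float64(-0.51), np.float64(0.34), np.float64(-0.071), np.float64(3.98), np.float64(-0.23), np.float64(0.34), np.float64(-0.071), np.float64(3.99), np.float64(0.06), np.float64(0.34), np.float64(-0.072), np.float64(3.97), np.float64(0.34), np.float64(0.34), np.float64(-0.071), np.float64(3.99), np.float64(-1.72), np.float64(0.43), np.float64(-0.129)]
[np.float64(4.18), np.float64(-1.18), np.float64(0.43), np.float64(-0.128), np.float64(4.3), np.float64(-0.65), np.float64(0.42), np.float64(-0.129), np.float64(4.34), np.float64(-0.08), np.float64(0.43), np.float64(-0.128), np.float64(4.32), np.float64(0.46), np.float64(0.43), np.float64(-0.129), np.float64(4.23), np.float64(1.03), np.float64(0.43), np.float64(-0.129)]
[np.float64(4.05), np.float64(1.55), np.float64(0.43), np.float64(-0.128), np.float64(3.41), np.float64(1.01), np.float64(0.71), np.float64(-0.127), np.float64(3.25), np.float64(1.44), np.float64(0.72), np.float64(-0.127), np.float64(3.04), np.float64(1.83), np.float64(0.71), np.float64(-0.128), np.float64(2.78), np.float64(2.21), np.float64(0.72), np.float64(-0.127)]
[np.float64(2.48), np.float64(2.54), np.float64(0.71), np.float64(-0.127), np.float64(2.14), np.float64(2.84), np.float64(0.71), np.float64(-0.127), np.float64(1.76), np.float64(3.09), np.float64(0.72), np.float64(-0.127), np.float64(0.0), np.float64(-0.0), np.float64(3.5), np.float64(-0.0), np.float64(0.0), np.float64(-0.0), np.float64(3.5), np.float64(-0.0)]
```

```bash
sed -i 's/print(sum(rows\[i:i+5\],\[\]))/print([float(round(x,2)) for x in sum(rows[i:i+5],[])])/' plan.py
```

Call:
step_arm --increments '[3.5, -1.9, 0.3, -0.07, 3.6, -1.6, 0.3, -0.07, 3.8, -1.3, 0.3, -0.07, 3.8, -1.1, 0.3, -0.07, 3.9, -0.8, 0.3, -0.07]' --hand 7

```text
time: 0.6
ee_pos: [0.334, -0.3886, 0.2158]
ee_rot: [-0.0, 0.938, 0.348, -0.0]
ft_force: [0.6, -0.1, -0.1]
grip_width: 0.0701
```

Call:
step_arm --increments '[4.0, -0.5, 0.3, -0.07, 4.0, -0.2, 0.3, -0.07, 4.0, 0.1, 0.3, -0.07, 4.0, 0.3, 0.3, -0.07, 4.0, -1.7, 0.4, -0.13]'

```text
time: 1.1
ee_pos: [0.4527, -0.2288, 0.2002]
ee_rot: [0.001, 0.847, 0.532, 0.001]
ft_force: [0.5, 0.5, -0.2]
grip_width: 0.0702
```

Call:
step_arm --increments '[4.2, -1.2, 0.4, -0.13, 4.3, -0.6, 0.4, -0.13, 4.3, -0.1, 0.4, -0.13, 4.3, 0.5, 0.4, -0.13, 4.2, 1.0, 0.4, -0.13]'

```text
time: 1.6
ee_pos: [0.4869, -0.0138, 0.18]
ee_rot: [-0.0, 0.632, 0.775, -0.0]
ft_force: [1.0, 0.0, 0.0]
grip_width: 0.0698
```

Call:
step_arm --increments '[4.0, 1.5, 0.4, -0.13, 3.4, 1.0, 0.7, -0.13, 3.2, 1.4, 0.7, -0.13, 3.0, 1.8, 0.7, -0.13, 2.8, 2.2, 0.7, -0.13]'

```text
time: 2.1
ee_pos: [0.487, 0.1688, 0.1477]
ee_rot: [-0.0, 0.351, 0.936, -0.0]
ft_force: [1.5, 0.4, 0.8]
grip_width: 0.0701
```

```bash
python3 plan.py "[(.48,.2785,.08,2.79)]"
```

```text
at [0.487  0.1688 0.1477] 2.4233 t 2.1 F [1.5 0.4 0.8] w 0.0701
[2.58, 2.6, 2.26, -0.12, 2.25, 2.89, 2.25, -0.12, 1.87, 3.15, 2.26, -0.12]
```

Call:
step_arm --increments '[2.6, 2.6, 2.2, -0.12, 2.2, 2.9, 2.2, -0.12, 1.9, 3.1, 2.2, -0.12, 0, 0, 0, 0, 0, 0, 0, 0]'

```text
time: 2.6
ee_pos: [0.4802, 0.2771, 0.0813]
ee_rot: [-0.001, 0.18, 0.984, -0.001]
ft_force: [-0.1, -0.0, 0.1]
grip_width: 0.0698
```

```bash
python3 plan.py "[(.48,.2785,.002,2.79,.025)]"; python3 - <<'E'
from h import *
c=snap('top','t1.png'); im=cv2.imread('pics/t1.png'); cv2.imwrite('pics/t1c.png',cv2.resize(im[195:285,94:214],(800,600)))
c=snap('scene','s1.png'); im=cv2.imread('pics/s1.png'); cv2.imwrite('pics/s1c.png',cv2.resize(im[100:235,264:444],(800,600)))
E
```

```text
at [0.4802 0.2771 0.0813] 2.779 t 2.6 F [-0.1 -0.   0.1] w 0.0698
[0.02, 0.03, 1.98, -0.0, 0.02, 0.03, 1.98, -0.0, 0.01, 0.03, 1.98, -0.0, 0.02, 0.03, 1.99, -0.0]
```

View pics/t1c.png

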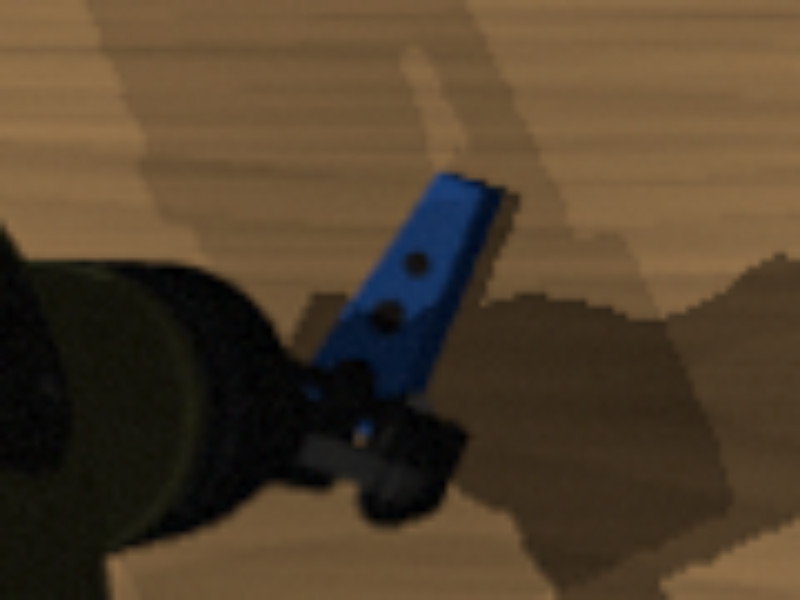

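View pics/s1c.png

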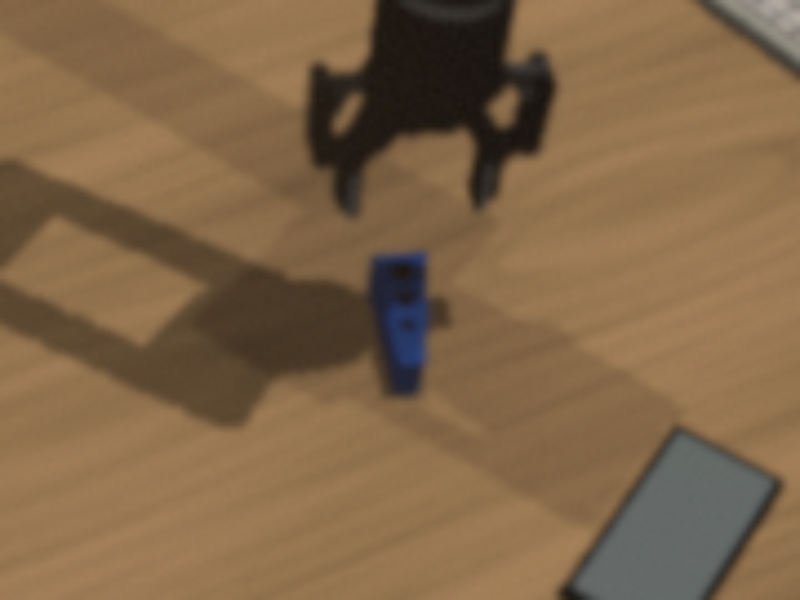

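Call:
step_arm --increments '[0, 0, 2, 0, 0, 0.1, 2, 0, 0, 0, 2, 0, 0, 0, 1.8, 0, 0, 0, 0, 0]'

```text
time: 3.2
ee_pos: [0.4807, 0.2757, 0.0033]
ee_rot: [-0.001, 0.182, 0.983, -0.001]
ft_force: [-0.0, 0.0, 1.0]
grip_width: 0.07
```

Call:
step_arm --increments '[0, 0, 0, 0, 0, 0, 0, 0, 0, 0, 0, 0, 0, 0, 0, 0, 0, 0, 0, 0]' --hand 0

```text
time: 3.7
ee_pos: [0.4828, 0.2777, 0.0061]
ee_rot: [0.001, 0.181, 0.984, 0.001]
ft_force: [0.2, -2.3, 5.5]
grip_width: 0.0321
```

```bash
python3 plan.py "[(.48,.2785,.03,2.79,.025)]"; python3 - <<'E'
from h import *
c=snap('scene','s2.png'); im=cv2.imread('pics/s2.png'); cv2.imwrite('pics/s2c.png',cv2.resize(im[100:235,264:444],(800,600)))
E
```

```text
at [0.4828 0.2777 0.0061] 2.7779 t 3.7 F [ 0.2 -2.3  5.5] w 0.0321
[0.29, -0.02, -2.39, -0.01]
```

View pics/s2c.png

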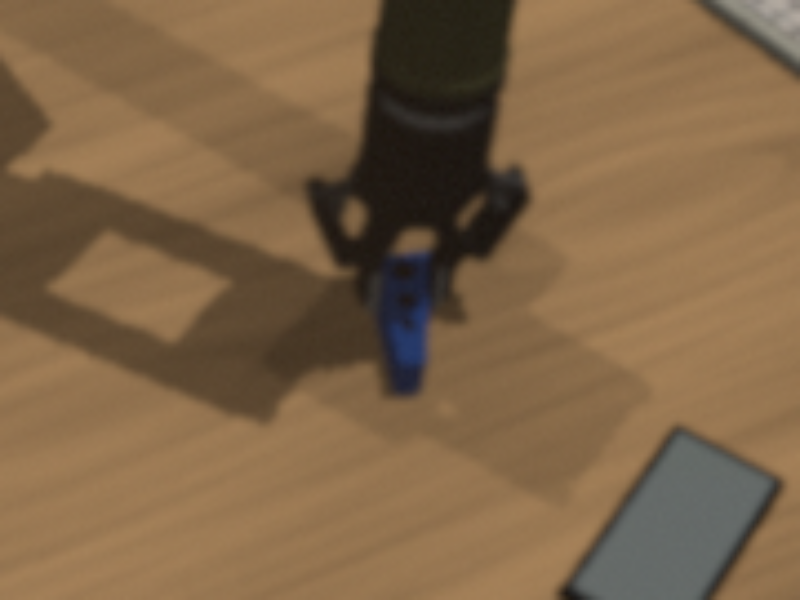

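Call:
step_arm --increments '[0, 0, -1.5, 0, 0, 0, -1.5, 0, 0, 0, -1.5, 0, 0, 0, 0, 0]'

```text
time: 4.15
ee_pos: [0.4833, 0.2786, 0.0518]
ee_rot: [0.002, 0.181, 0.984, 0.002]
ft_force: [0.4, 0.9, -0.6]
grip_width: 0.0323
```

```bash
python3 plan.py "[(.48,.2785,.03,2.79,.025)]"; python3 - <<'E'
from h import *
c=snap('top','t3.png'); im=cv2.imread('pics/t3.png'); a=cv2.resize(im[195:285,94:214],(400,300))
np.savez('t3.npz',**c)
c=snap('scene','s3.png'); im=cv2.imread('pics/s3.png'); b=cv2.resize(im[130:205,304:404],(400,300)); cv2.imwrite('pics/c3.png',np.hstack([a,b]))
np.savez('s3.npz',**c)
E
```

```text
at [0.4833 0.2786 0.0518] 2.7779 t 4.15 F [ 0.4  0.9 -0.6] w 0.0323
[0.31, -0.13, 2.18, -0.01]
```

View pics/c3.png

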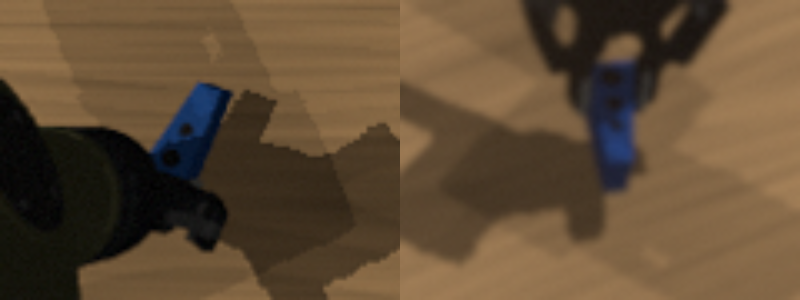

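```bash
python3 plan.py "[(.517,-.081,.055,3.252,.042)]"
```

```text
at [0.4819 0.2779 0.0498] 2.7778 t 4.25 F [ 0.  -0.4 -1.4] w 0.0326
[-1.78, -3.59, -0.06, -0.05, -1.59, -3.68, -0.05, -0.05, -1.4, -3.75, -0.06, -0.05, -1.2, -3.83, -0.06, -0.05, -0.99, -3.88, -0.06, -0.05]
[-0.79, -3.93, -0.05, -0.05, -0.58, -3.96, -0.06, -0.05, -0.37, -3.99, -0.06, -0.05, -0.16, -4.0, -0.06, -0.05]
```

Call:
step_arm --increments '[-1.8, -3.6, 0, -0.05, -1.6, -3.7, 0, -0.05, -1.4, -3.7, 0, -0.05, -1.2, -3.8, 0, -0.05, -1, -3.9, 0, -0.05]'

```text
time: 4.75
ee_pos: [0.4997, 0.077, 0.0485]
ee_rot: [-0.001, 0.056, 0.998, -0.0]
ft_force: [0.6, 0.7, -0.2]
grip_width: 0.0325
```

Call:
step_arm --increments '[-0.8, -3.9, 0, -0.05, -0.6, -4, 0, -0.06, -0.4, -4, 0, -0.06, -0.2, -4, 0, -0.06, 0, 0, 0, 0]'

```text
time: 5.25
ee_pos: [0.5166, -0.086, 0.0487]
ee_rot: [0.001, -0.056, 0.998, -0.001]
ft_force: [0.2, 0.5, -1.5]
grip_width: 0.0325
```

```bash
python3 plan.py "[(.517,-.081,.006,3.252-6.2832,.025)]"; python3 - <<'E'
from h import *
for n in('top','scene'):
    c=snap(n,n+'4.png'); np.savez(n+'4.npz',**c)
a=cv2.imread('pics/top4.png')[130:250,220:380];b=cv2.imread('pics/scene4.png')[160:310,170:370]
cv2.imwrite('pics/c4.png',np.hstack([cv2.resize(a,(400,300),interpolation=2),cv2.resize(b,(400,300),interpolation=2)]))
E
```

```text
at [ 0.5166 -0.086   0.0487] -3.0289 t 5.25 F [ 0.2  0.5 -1.5] w 0.0325
[-0.05, 0.25, 2.14, 0.0, -0.04, 0.25, 2.13, 0.0]
```

View pics/c4.png

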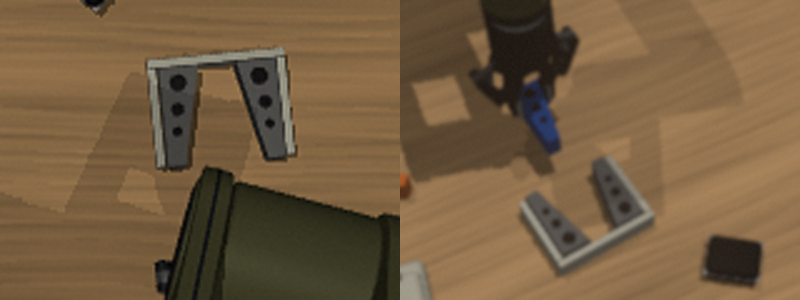

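Call:
step_arm --increments '[0, 0.3, 1.5, 0, 0, 0.2, 1.5, 0, 0, 0, 1, 0, 0, 0, 0.2, 0, 0, 0, 0, 0]'

```text
time: 5.85
ee_pos: [0.5143, -0.0756, 0.007]
ee_rot: [-0.001, -0.059, 0.998, 0.0]
ft_force: [0.5, -0.1, -0.7]
grip_width: 0.0323
```

```bash
python3 plan.py "[]"; python3 - <<'E'
from h import *
c=snap('scene','scene5.png'); np.savez('scene5.npz',**c)
b=cv2.imread('pics/scene5.png')[180:300,200:360]
cv2.imwrite('pics/c5.png',cv2.resize(b,(800,600),interpolation=2))
E
```

```text
at [ 0.5143 -0.0756  0.007 ] -3.0244 t 5.85 F [ 0.5 -0.1 -0.7] w 0.0323
```

View pics/c5.png

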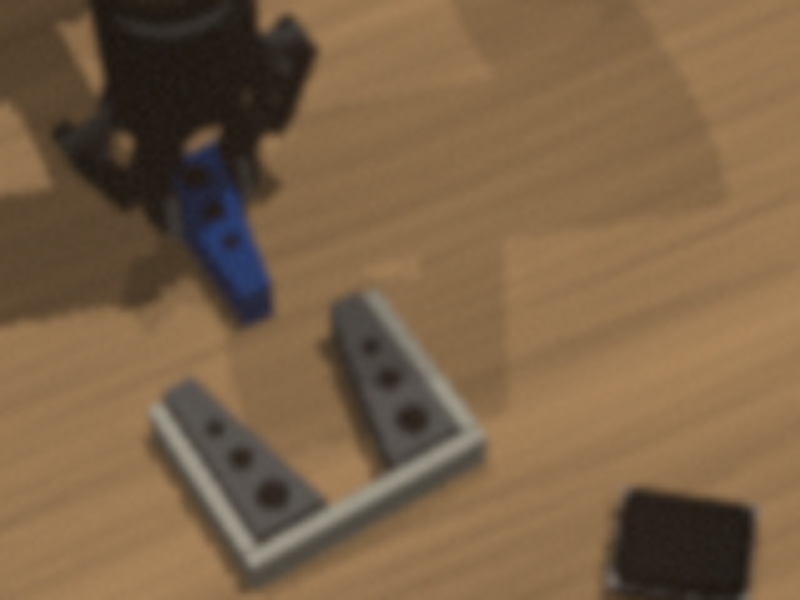

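```bash
python3 - <<'E'
from h import *
c=dict(np.load('scene5.npz'))
H=np.array([.6605,-.080]);h=.110
r=np.array([[np.cos(h),np.sin(h)],[-np.sin(h),np.cos(h)]])
def P(u,z=.031): return (ray(c,np.array(u)/5-.4+[200,180],z)[:,:2]-H)@r.T
a=P([(190,222),(242,305),(235,185),(270,288)]);print(a.round(4))
print('straight yaw',np.arctan2(*(a[1]-a[0])[::-1]),'slope yaw',np.arctan2(*(a[3]-a[2])[::-1]),'(exp -.218)')
print('holes',P([(197,175),(211,210),(231,240)]).round(4))
print('grey holes L',P([(412,419),(389,378),(371,346)]).round(4),'R',P([(272,494),(241,457),(216,427)]).round(4))
for nm,f in [('b',(0,))]:
  m=cv2.inRange(cv2.cvtColor(c['color'],cv2.COLOR_RGB2HSV),(100,100,60),(125,255,255)); print(m.sum()/255)
E
```

```text
[[-0.1231  0.0043]
 [-0.0671  0.0019]
 [-0.1308  0.034 ]
 [-0.0683  0.0181]]
straight yaw -0.04306638771750777 slope yaw -0.2502613763533011 (exp -.218)
holes [[-0.1464  0.0211]
 [-0.1239  0.0165]
 [-0.1029  0.016 ]]
grey holes L [[ 0.0297  0.037 ]
 [ 0.0052  0.0397]
 [-0.0143  0.0418]] R [[ 0.0289 -0.0371]
 [ 0.0048 -0.0395]
 [-0.0152 -0.0415]]
163.0
```

Call:
step_arm --increments '[-1, -0.3, 0, -0.035, -2, -0.2, 0, 0, -2, 0, 0, 0, -1.5, 0, 0, 0, -1.5, 0, 0, 0]'

```text
time: 6.4
ee_pos: [0.5962, -0.0697, 0.0081]
ee_rot: [0.001, -0.076, 0.997, -0.0]
ft_force: [0.5, 0.2, -1.6]
grip_width: 0.0321
```

```bash
python3 plan.py "[]"; python3 - <<'E'
from h import *
c=snap('scene','scene6.png'); np.savez('scene6.npz',**c)
b=cv2.imread('pics/scene6.png')[180:300,200:360]
cv2.imwrite('pics/c6.png',cv2.resize(b,(800,600),interpolation=2))
E
```

```text
at [ 0.5962 -0.0697  0.0081] -2.9904 t 6.4 F [ 0.5  0.2 -1.6] w 0.0321
```

View pics/c6.png

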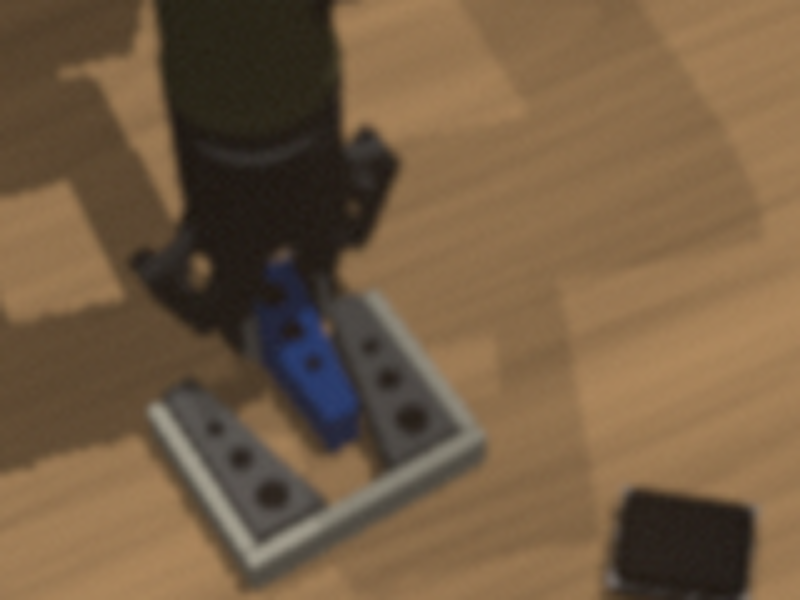

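Call:
step_arm --increments '[0, 0, 0.2, 0, 0, 0, 0, 0, 0, 0, 0, 0]' --hand 5.5

```text
time: 6.75
ee_pos: [0.5934, -0.0697, 0.0053]
ee_rot: [-0.001, -0.075, 0.997, 0.0]
ft_force: [0.5, 0.3, 0.8]
grip_width: 0.0548
```

Call:
step_arm --increments '[0, 0, 0, 0, 0, 0, -2.5, 0, 0, 0, -3.5, 0, 3, 0, 0, 0, 4, 0, 0, 0]'

```text
time: 7.25
ee_pos: [0.528, -0.0809, 0.067]
ee_rot: [0.003, -0.076, 0.997, -0.001]
ft_force: [-0.2, -0.1, -0.9]
grip_width: 0.0549
```

```bash
python3 plan.py "[]"; python3 - <<'E'
from h import *
c=snap('scene','scene7.png'); np.savez('scene7.npz',**c)
b=cv2.imread('pics/scene7.png')[180:300,200:360]
cv2.imwrite('pics/c7.png',cv2.resize(b,(800,600),interpolation=2))
E
```

```text
at [ 0.528  -0.0809  0.067 ] -2.9896 t 7.25 F [-0.2 -0.1 -0.9] w 0.0549
```

View pics/c7.png

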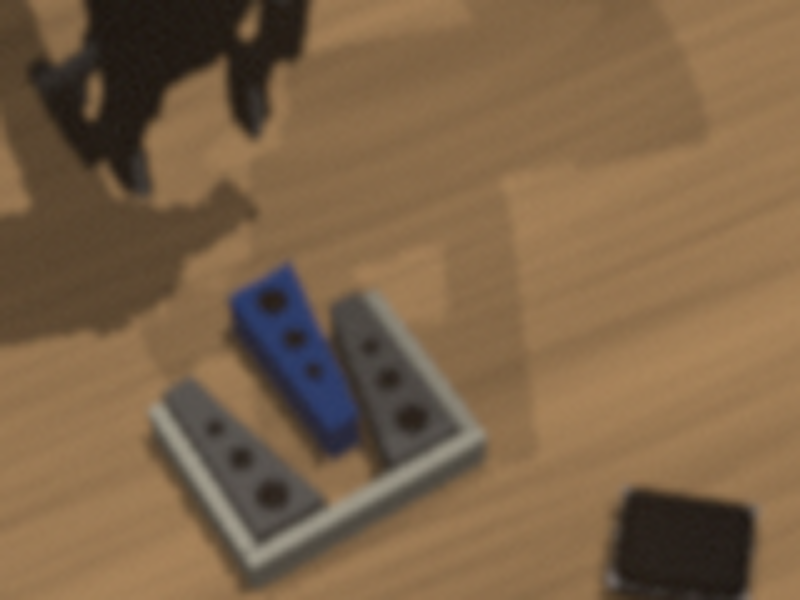

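```bash
cat >> h.py <<'E'
HP=np.array([.6605,-.080]);hy=.110
rh=np.array([[np.cos(hy),np.sin(hy)],[-np.sin(hy),np.cos(hy)]])
def toH(w): return (w[:,:2]-HP)@rh.T
E
python3 - <<'E'
from h import *
c=dict(np.load('scene7.npz'))
q=quad(c,(259,251),(100,100,60),(125,255,255),hw=22,hh=30,name='q7.png'); print(q.round(1),((q-[200,180]+.4)*5).round())
print(fit(toH(ray(c,q,.03)),BL))
for ctr,M in (((278,253),BL),((245,268),OR)):
    q=quad(c,ctr,(0,0,55),(180,60,112),hw=22,hh=26); print(fit(toH(ray(c,q,.03)),M))
E
```

```text
[[271.4 262.5]
 [265.6 267. ]
 [245.  240.1]
 [256.7 233.9]] [[359. 414.]
 [330. 437.]
 [227. 303.]
 [286. 271.]]
[-0.0288  0.0112  0.0647  0.0018]
[0.0058 0.0353 0.2466 0.0249]
[ 1.8000e-03 -4.2200e-02 -3.1315e+00  1.2000e-03]
```

View pics/q7.png

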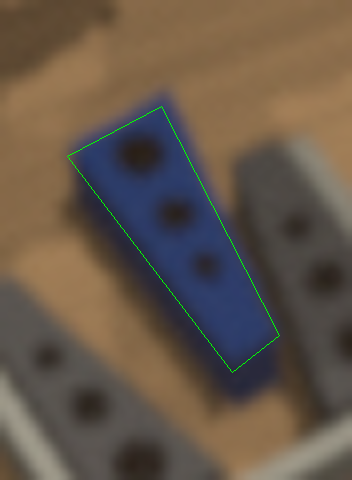

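Call:
step_arm --increments '[0, 0.2, 1.5, 0.04, 0, 0, 2, 0, 0, 0, 1.5, 0, 0, 0, 0.3, 0, -1, 0, 0, 0]' --hand 0

```text
time: 7.8
ee_pos: [0.5329, -0.0769, 0.0117]
ee_rot: [-0.002, -0.055, 0.998, 0.001]
ft_force: [0.2, -0.0, -0.4]
grip_width: -0.0002
```

Call:
step_arm --increments '[-1, 0, 0, 0, -1, 0, 0, 0, -1, 0, 0, 0, -0.7, 0, 0, 0, -0.7, 0, 0, 0]'

```text
time: 8.3
ee_pos: [0.5793, -0.0721, 0.0124]
ee_rot: [-0.0, -0.056, 0.998, 0.0]
ft_force: [0.1, -0.2, 0.6]
grip_width: -0.0003
```

```bash
cat > st.py <<'E'
from h import *
from plan import yaw_of
o=bot.get_obs(); p=toH(o['ee_pos'][None]);print('H',p.round(4),'z',o['ee_pos'][2].round(4),'yawH',round((yaw_of(o['ee_rot'])-hy+np.pi/2)%np.pi-np.pi/2,4),'F_H',(rh@o['ft_force'][:2]).round(1),o['ft_force'][2].round(1),'w',o['grip_width'].round(4),'t',round(o['time'],2))
E
python3 st.py
```

```text
Traceback (most recent call last):
  File "st.py", line 3, in <module>
    o=bot.get_obs(); p=toH(o['ee_pos'][None]);print('H',p.round(4),'z',o['ee_pos'][2].round(4),'yawH',round((yaw_of(o['ee_rot'])-hy+np.pi/2)%np.pi-np.pi/2,4),'F_H',(rh@o['ft_force'][:2]).round(1),o['ft_force'][2].round(1),'w',o['grip_width'].round(4),'t',round(o['time'],2))
                                                                                                                                                                                                                                  ^^^^^^^^^^^^^^^^^^^^^
AttributeError: 'float' object has no attribute 'round'
```

Call:
step_arm --increments '[-0.5, 0, 0, 0, -0.5, 0, 0, 0, -0.5, 0, 0, 0]'

```text
time: 8.6
ee_pos: [0.5938, -0.0705, 0.0122]
ee_rot: [-0.0, -0.056, 0.998, 0.0]
ft_force: [-1.1, -0.1, -0.5]
grip_width: -0.0
```

```bash
sed -i "s/o\['grip_width'\].round(4)/round(float(o['grip_width']),4)/" st.py; python3 st.py; python3 - <<'E'
from h import *
c=snap('scene','scene8.png'); np.savez('scene8.npz',**c)
b=cv2.imread('pics/scene8.png')[180:300,200:360]
cv2.imwrite('pics/c8.png',cv2.resize(b,(800,600),interpolation=2))
E
```

```text
H [[-0.0653  0.0167]] z 0.0122 yawH 0.0011 F_H [-1.1  0.1] -0.5 w -0.0 t 8.6
```

View pics/c8.png

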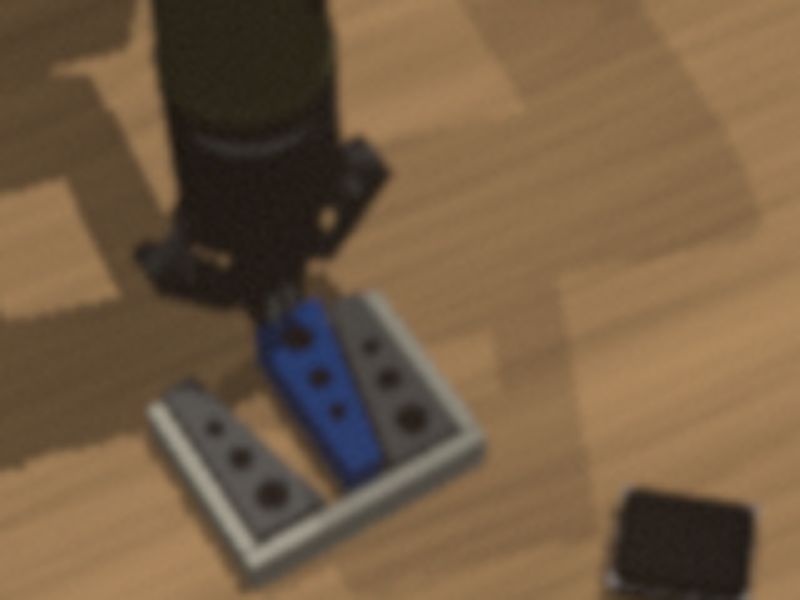

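Call:
step_arm --increments '[-0.4, 0, 0, 0, -0.3, 0, 0, 0, -0.2, 0, 0, 0, 0, 0, 0, 0]'

```text
time: 9.05
ee_pos: [0.6013, -0.0697, 0.0121]
ee_rot: [-0.001, -0.056, 0.998, 0.0]
ft_force: [-4.4, -0.9, 2.0]
grip_width: 0.0001
```

```bash
python3 st.py
```

```text
H [[-0.0578  0.0168]] z 0.0121 yawH 0.0015 F_H [-4.5 -0.4] 2.0 w 0.0001 t 9.05
```

Contact force is building slightly; back off and look.

Call:
step_arm --increments '[-0.2, 0, 0, 0, 0, 0, 0, 0]'

```text
time: 9.25
ee_pos: [0.6012, -0.0696, 0.012]
ee_rot: [-0.003, -0.056, 0.998, 0.0]
ft_force: [-8.1, -3.0, 5.5]
grip_width: 0.0004
```

Call:
step_arm --increments '[1, 0, 0, 0, 3, 0, -2, 0, 3, 0, -4, 0, 2, -2, -3, 0, 0, 0, 0, 0]' --hand 7

```text
time: 9.75
ee_pos: [0.5186, -0.1013, 0.1063]
ee_rot: [0.004, -0.055, 0.998, -0.002]
ft_force: [1.7, 0.6, -0.2]
grip_width: 0.0699
```

```bash
python3 st.py; python3 - <<'E'
from h import *
c=snap('scene','scene9.png'); np.savez('scene9.npz',**c)
b=cv2.imread('pics/scene9.png')[180:300,200:360]
cv2.imwrite('pics/c9.png',cv2.resize(b,(800,600),interpolation=2))
q=quad(c,(265,258),(100,100,60),(125,255,255),hw=22,hh=30); print(fit(toH(ray(c,q,.03)),BL))
E
```

```text
H [[-0.1434 -0.0056]] z 0.1063 yawH -0.0003 F_H [1.8 0.5] -0.2 w 0.0699 t 9.75
[ 0.0018  0.0108 -0.0019  0.0022]
```

View pics/c9.png

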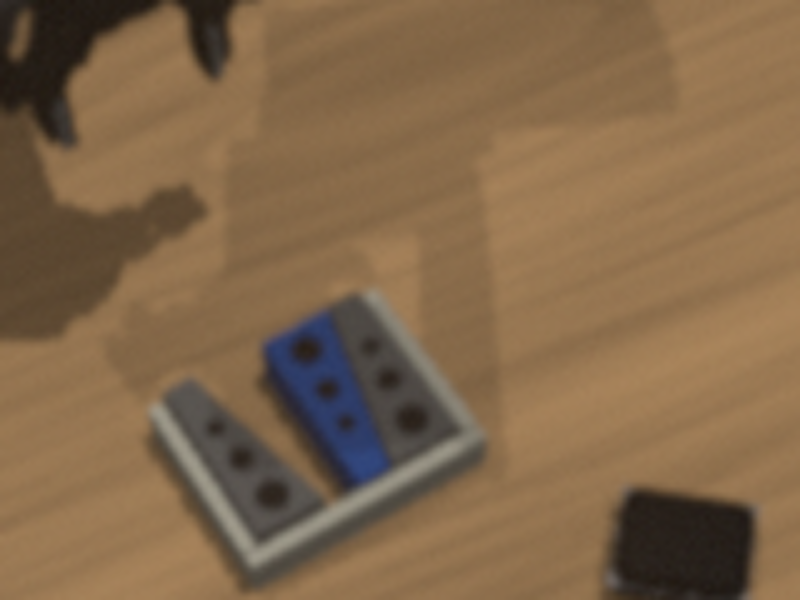

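```bash
python3 plan.py "[(.503,-.326,.09,.996-6.2832+6.2832-0,.045)]"|head -1; python3 - <<'E'
from plan import *
import plan as P
f=P.yaw_of
P.yaw_of=lambda q: f(q)%(2*np.pi)
plan([(.503,-.326,.10,.996,.045)])
E
```

```text
at [ 0.5191 -0.1004  0.1048] -3.0323 t 9.8 F [-0.3 -0.1 -0.2] w 0.0704
at [ 0.5191 -0.1004  0.1048] 3.2508 t 9.8 F [-0.3 -0.1 -0.2] w 0.0704
[0.24, -1.31, 0.03, 0.13, 0.06, -1.33, 0.03, 0.13, -0.11, -1.32, 0.02, 0.13, -0.29, -1.3, 0.03, 0.13, -0.45, -1.25, 0.03, 0.13]
[-0.62, -1.18, 0.03, 0.13, -0.77, -1.08, 0.03, 0.13, -0.9, -0.98, 0.03, 0.13, -1.03, -0.85, 0.02, 0.13, -1.13, -0.7, 0.03, 0.13]
[-1.21, -0.55, 0.03, 0.13, -1.27, -0.38, 0.03, 0.13, -1.32, -0.21, 0.03, 0.13, -1.33, -0.04, 0.02, 0.13, -1.32, 0.14, 0.03, 0.13]
[-1.29, 0.32, 0.03, 0.13, -1.24, 0.48, 0.03, 0.13]
```

Call:
step_arm --increments '[0.2, -1.3, 0, 0.13, 0.1, -1.3, 0, 0.13, -0.1, -1.3, 0, 0.13, -0.3, -1.3, 0, 0.13, -0.5, -1.3, 0, 0.13]'

```text
time: 10.3
ee_pos: [0.5143, -0.1656, 0.101]
ee_rot: [0.0, 0.269, 0.963, 0.0]
ft_force: [0.9, 0.5, 0.0]
grip_width: 0.0701
```

Call:
step_arm --increments '[-0.6, -1.2, 0, 0.13, -0.8, -1.1, 0, 0.13, -0.9, -1, 0, 0.13, -1, -0.9, 0, 0.13, -1.1, -0.7, 0, 0.13]'

```text
time: 10.8
ee_pos: [0.5099, -0.2325, 0.1009]
ee_rot: [-0.0, 0.562, 0.827, 0.0]
ft_force: [0.1, 0.1, -0.5]
grip_width: 0.0699
```

Call:
step_arm --increments '[-1.2, -0.6, 0, 0.13, -1.3, -0.4, 0, 0.13, -1.3, -0.2, 0, 0.13, -1.3, 0, 0, 0.13, -1.3, 0.1, 0, 0.13]'

```text
time: 11.3
ee_pos: [0.5071, -0.2987, 0.1008]
ee_rot: [-0.0, 0.797, 0.604, 0.0]
ft_force: [-0.6, 0.4, -0.5]
grip_width: 0.0699
```

```bash
python3 plan.py "[(.503,-.326,.06,.996,.045)]"
```

```text
at [ 0.5071 -0.2987  0.1008] 1.2976 t 11.3 F [-0.6  0.4 -0.5] w 0.0699
[-0.91, 0.11, 1.36, 0.1, -0.9, 0.21, 1.36, 0.1, -0.87, 0.29, 1.36, 0.1]
```

Call:
step_arm --increments '[-0.9, 0.1, 0.8, 0.1, -0.9, 0.2, 0.8, 0.1, -0.9, 0.3, 0.8, 0.1, 0, 0, 0, 0, 0, 0, 0, 0]'

```text
time: 11.8
ee_pos: [0.5022, -0.3255, 0.0772]
ee_rot: [-0.001, 0.876, 0.482, 0.0]
ft_force: [0.3, 1.3, -0.0]
grip_width: 0.07
```

```bash
python3 plan.py "[(.503,-.326,.004,.996,.02)]"; python3 - <<'E'
from h import *
c=snap('scene','s10.png'); a=cv2.imread('pics/s10.png')[200:300,90:224]
c=snap('top','t10.png'); b=cv2.imread('pics/t10.png')[190:290,338:472]
cv2.imwrite('pics/c10.png',np.hstack([cv2.resize(a,(400,300)),cv2.resize(b,(400,300))]))
E
```

```text
at [ 0.5022 -0.3255  0.0772] 1.0048 t 11.8 F [ 0.3  1.3 -0. ] w 0.07
[0.0, 0.02, 1.83, 0.0, 0.0, 0.03, 1.83, 0.0, 0.0, 0.02, 1.83, 0.0, 0.0, 0.02, 1.83, 0.0]
```

View pics/c10.png

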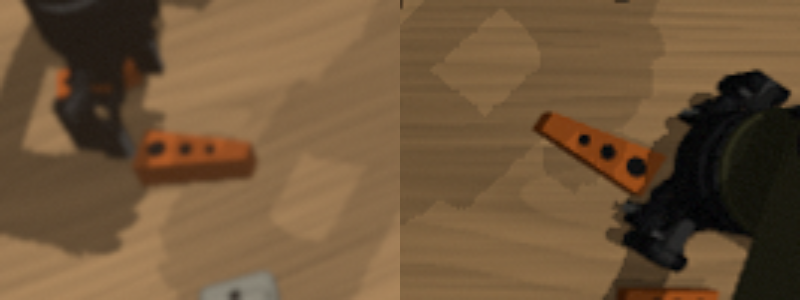

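Call:
step_arm --increments '[0, 0, 2, 0, 0, 0.1, 2, 0, 0, 0, 2, 0, 0, 0, 1.2, 0, 0, 0, 0, 0]'

```text
time: 12.4
ee_pos: [0.5019, -0.3254, 0.0049]
ee_rot: [-0.001, 0.877, 0.481, -0.001]
ft_force: [-0.3, 0.9, -0.5]
grip_width: 0.07
```

Call:
step_arm --increments '[0, 0, 0, 0, 0, 0, 0, 0, 0, 0, 0, 0, 0, 0, 0, 0, 0, 0, 0, 0]' --hand 0

```text
time: 12.9
ee_pos: [0.5035, -0.327, 0.0078]
ee_rot: [0.001, 0.877, 0.481, 0.001]
ft_force: [-0.6, 0.5, 7.3]
grip_width: 0.0329
```

Call:
step_arm --increments '[0, 0, -1.5, 0, 0, 0, -2, 0, 0, 0, -2, 0, 0, 0, 0, 0]'

```text
time: 13.3
ee_pos: [0.5047, -0.328, 0.0641]
ee_rot: [0.003, 0.877, 0.481, 0.001]
ft_force: [-0.0, 0.2, -1.5]
grip_width: 0.0331
```

```bash
python3 - <<'E'
from h import *
c=snap('scene','s11.png'); a=cv2.imread('pics/s11.png')[200:300,90:224]
c=snap('top','t11.png'); b=cv2.imread('pics/t11.png')[190:290,338:472]
cv2.imwrite('pics/c11.png',np.hstack([cv2.resize(a,(400,300)),cv2.resize(b,(400,300))]))
# preinsert: wedge (-.115,-.016) -> TCP offset (-.031,-.005)
t=rh.T@np.array([-.148,-.020])+HP; print(t)
from plan import plan
plan([(t[0],t[1],.06,.11,.042)])
E
```

```text
[ 0.51559006 -0.11612631]
at [ 0.5029 -0.3267  0.0616] 1.0028 t 13.4 F [-0.4  0.7 -0.4] w 0.0336
[2.63, -1.47, 0.02, 0.13, 2.43, -1.79, 0.02, 0.13, 2.18, -2.08, 0.03, 0.13, 1.89, -2.34, 0.02, 0.13, 1.58, -2.57, 0.02, 0.13]
[1.25, -2.74, 0.02, 0.13, 0.88, -2.88, 0.03, 0.13]
```

View pics/c11.png

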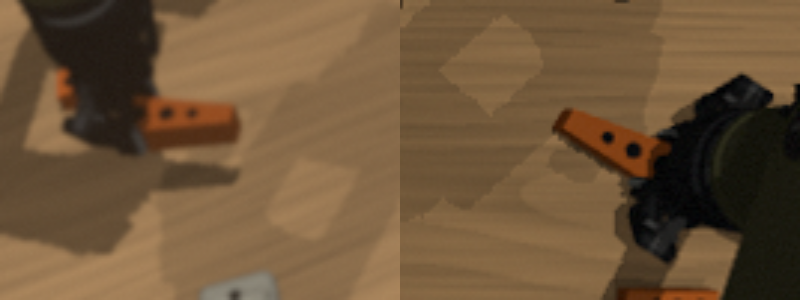

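Call:
step_arm --increments '[2.6, -1.5, 0, 0.13, 2.4, -1.8, 0, 0.13, 2.2, -2.1, 0, 0.13, 1.9, -2.3, 0, 0.13, 1.6, -2.6, 0, 0.13]'

```text
time: 13.9
ee_pos: [0.5111, -0.1746, 0.0599]
ee_rot: [-0.001, 0.985, 0.173, -0.001]
ft_force: [0.8, 0.1, -0.6]
grip_width: 0.0328
```

Call:
step_arm --increments '[1.2, -2.7, 0, 0.13, 0.9, -2.9, 0, 0.11, 0, 0, 0, 0, 0, 0, 1.5, 0, 0, 0, 1.5, 0]'

```text
time: 14.4
ee_pos: [0.5164, -0.1165, 0.0305]
ee_rot: [0.0, 0.998, 0.058, 0.0]
ft_force: [0.1, 0.3, -0.5]
grip_width: 0.0335
```

Call:
step_arm --increments '[0, 0, 1.5, 0, 0, 0, 0.9, 0, 0, 0, 0, 0]'

```text
time: 14.7
ee_pos: [0.5163, -0.1165, 0.0066]
ee_rot: [-0.0, 0.998, 0.057, -0.0]
ft_force: [0.7, 0.4, 1.2]
grip_width: 0.0325
```

```bash
python3 st.py; python3 - <<'E'
from h import *
c=snap('scene','scene12.png'); np.savez('scene12.npz',**c)
b=cv2.imread('pics/scene12.png')[180:300,200:360]
cv2.imwrite('pics/c12.png',cv2.resize(b,(800,600),interpolation=2))
E
```

```text
H [[-0.1473 -0.0204]] z 0.0066 yawH 0.0034 F_H [0.8 0.4] 1.2 w 0.0325 t 14.7
```

View pics/c12.png

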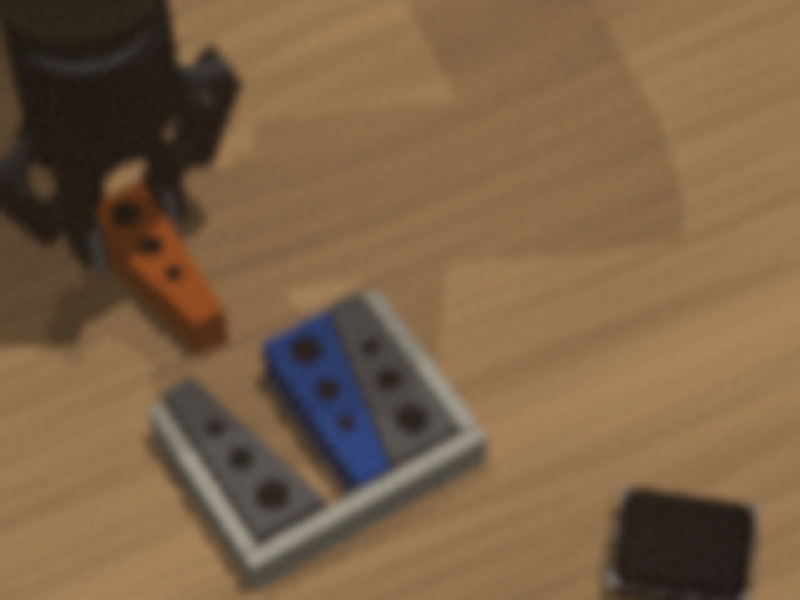

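```bash
python3 - <<'E'
from h import *
c=dict(np.load('scene12.npz'))
def P(u,z=.031): return toH(ray(c,np.array(u)/5-.4+[200,180],z))
a=P([(165,215),(224,312),(120,258),(198,335)]);print(a.round(4))
f=lambda d:round(float(np.arctan2(d[1],d[0])),3)
print('straight',f(a[1]-a[0]),'slope',f(a[3]-a[2]),'exp .218')
print('blue straight',P([(266,350),(345,484)]).round(4))
print('grey slope',P([(200,382),(322,497)]).round(4))
h=P([(126,213),(150,245),(174,272)]);hb=P([(306,350),(328,389),(346,422)]); print('holes',h.round(4),f(h[2]-h[0]),hb.round(4),f(hb[2]-hb[0]))
q=quad(c,(234,232),(3,120,110),(16,255,255),hw=22,hh=26,name='q12.png');print(toH(ray(c,q,.031)).round(4),fit(toH(ray(c,q,.031)),OR))
E
```

```text
[[-0.1335 -0.0041]
 [-0.0683 -0.0074]
 [-0.1227 -0.0348]
 [-0.0636 -0.0241]]
straight -0.05 slope 0.179 exp .218
blue straight [[-0.039  -0.0011]
 [ 0.0422 -0.0066]]
grey slope [[-0.0403 -0.036 ]
 [ 0.0423 -0.0188]]
holes [[-0.145  -0.0198]
 [-0.1216 -0.0188]
 [-0.1014 -0.0165]] 0.075 [[-0.0289  0.0148]
 [-0.005   0.0126]
 [ 0.0147  0.0105]] -0.099
[[-0.0656 -0.0029]
 [-0.0717 -0.0228]
 [-0.1154 -0.0318]
 [-0.137  -0.0008]] [-0.0974 -0.0146  0.0121  0.0185]
```

View pics/q12.png

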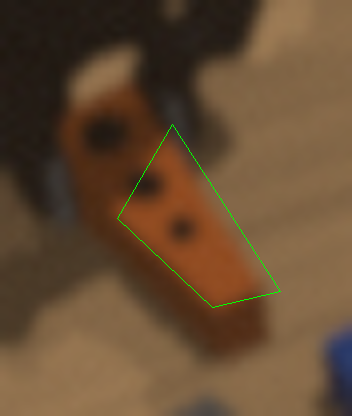

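Call:
step_arm --increments '[1, 0.1, 0, -0.03, 1.5, 0.1, 0, 0, 2, 0.1, 0, 0, 1.5, 0.1, 0, 0, 0, 0, 0, 0]'

```text
time: 15.25
ee_pos: [0.58, -0.1127, 0.0074]
ee_rot: [0.001, 0.997, 0.072, 0.002]
ft_force: [0.8, 0.4, -0.1]
grip_width: 0.0329
```

```bash
python3 st.py; python3 - <<'E'
from h import *
c=snap('scene','scene13.png'); np.savez('scene13.npz',**c)
b=cv2.imread('pics/scene13.png')[180:300,200:360]
cv2.imwrite('pics/c13.png',cv2.resize(b,(800,600),interpolation=2))
E
```

```text
H [[-0.0836 -0.0237]] z 0.0074 yawH 0.0345 F_H [0.9 0.3] -0.1 w 0.0329 t 15.25
```

View pics/c13.png

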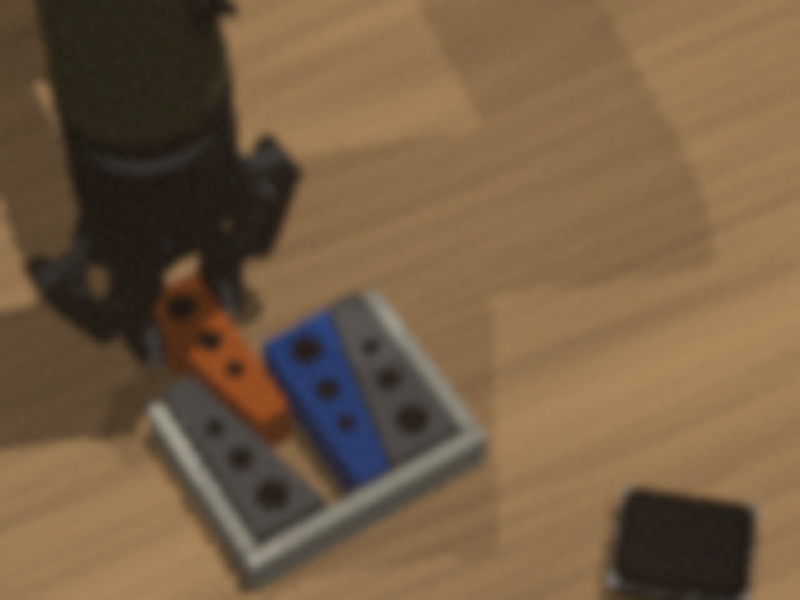

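Call:
step_arm --increments '[0.8, -0.2, 0, 0, 0.8, -0.1, 0, 0, 0, 0, 0.1, 0]'

```text
time: 15.6
ee_pos: [0.5934, -0.1066, 0.0066]
ee_rot: [0.0, 0.997, 0.072, 0.001]
ft_force: [0.9, -0.6, 0.7]
grip_width: 0.0329
```

```bash
python3 st.py; python3 - <<'E'
from h import *
c=snap('scene','scene14.png'); np.savez('scene14.npz',**c)
b=cv2.imread('pics/scene14.png')[180:300,200:360]
cv2.imwrite('pics/c14.png',cv2.resize(b,(800,600),interpolation=2))
E
```

```text
H [[-0.0697 -0.0191]] z 0.0066 yawH 0.0333 F_H [ 0.8 -0.7] 0.7 w 0.0329 t 15.6
```

View pics/c14.png

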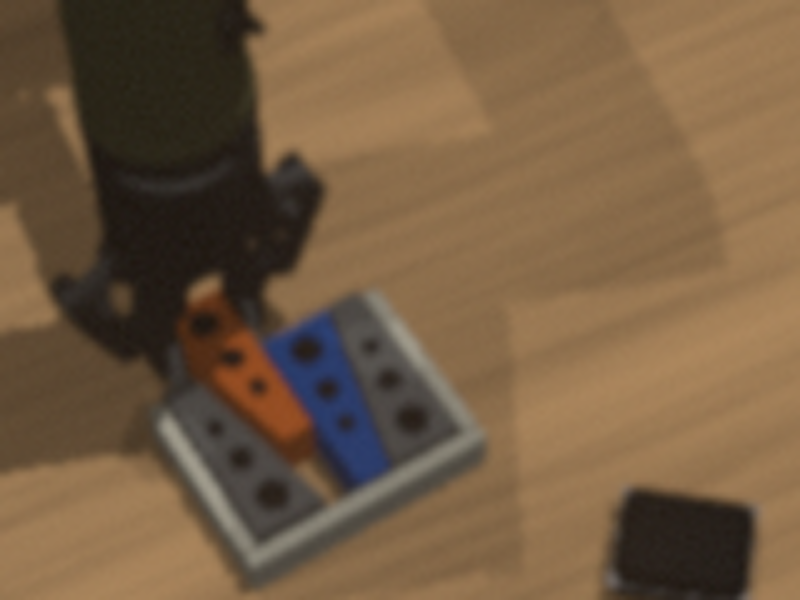

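Call:
step_arm --increments '[0, 0, 0, 0, 0, 0, 0, 0, 0, 0, 0, 0]' --hand 4.8

```text
time: 15.95
ee_pos: [0.5913, -0.1067, 0.0062]
ee_rot: [-0.0, 0.997, 0.071, -0.0]
ft_force: [0.6, -1.0, -0.1]
grip_width: 0.0482
```

Call:
step_arm --increments '[0, 0, -1, 0, 0, 0, -2.5, 0, 0, 0, -2.5, 0, -3, 0, 0, 0, -4, 0, 0, 0]'

```text
time: 16.45
ee_pos: [0.5253, -0.1175, 0.0683]
ee_rot: [0.001, 0.997, 0.072, 0.003]
ft_force: [-0.2, -0.3, 0.0]
grip_width: 0.048
```

```bash
python3 st.py; python3 - <<'E'
from h import *
c=snap('scene','scene15.png'); np.savez('scene15.npz',**c)
b=cv2.imread('pics/scene15.png')[180:300,200:360]
cv2.imwrite('pics/c15.png',cv2.resize(b,(800,600),interpolation=2))
q=quad(c,(250,254),(3,120,100),(16,255,255),hw=22,hh=26,name='q15.png');print(toH(ray(c,q,.03)).round(4),fit(toH(ray(c,q,.03)),OR))
E
```

```text
H [[-0.1385 -0.0224]] z 0.0683 yawH 0.034 F_H [-0.2 -0.2] 0.0 w 0.048 t 16.45
[[ 0.0078 -0.0051]
 [ 0.0082 -0.0175]
 [-0.0879 -0.0493]
 [-0.0895  0.0037]] [-0.0404 -0.0171  0.0104  0.007 ]
```

View pics/c15.png

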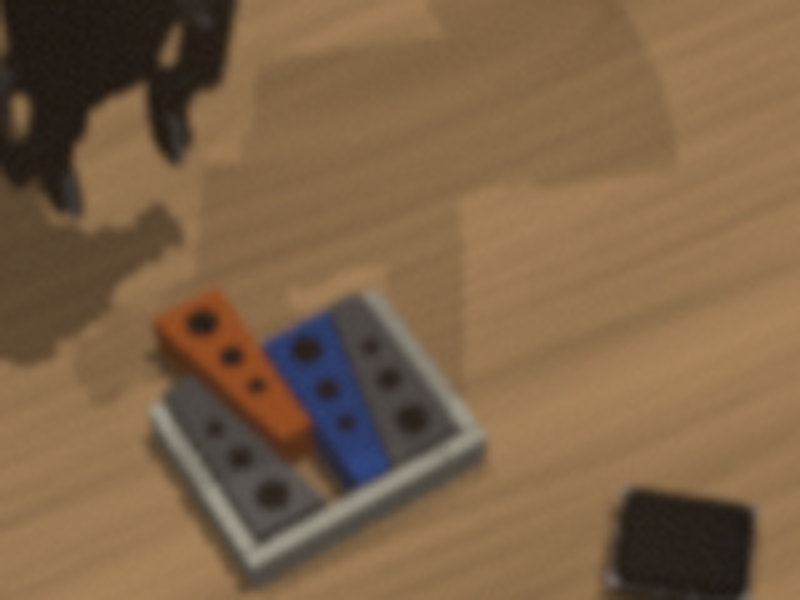

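Call:
step_arm --increments '[0, -0.3, 1.5, 0.034, 0, -0.1, 2, 0, 0, 0, 1.5, 0, 0, 0, 0.5, 0, 1, 0, 0, 0]' --hand 0

```text
time: 17.0
ee_pos: [0.53, -0.1113, 0.0109]
ee_rot: [-0.001, 0.999, 0.054, -0.002]
ft_force: [-0.4, -0.2, -1.4]
grip_width: -0.0002
```

Call:
step_arm --increments '[1.5, 0, 0, 0, 1, 0, 0, 0, 0.8, 0, 0, 0, 0.6, 0, 0, 0, 0.6, 0, 0, 0]'

```text
time: 17.5
ee_pos: [0.5768, -0.1066, 0.0115]
ee_rot: [-0.0, 0.999, 0.054, -0.0]
ft_force: [-0.5, -0.3, 0.9]
grip_width: 0.0003
```

```bash
python3 st.py
```

```text
H [[-0.0861 -0.0173]] z 0.0115 yawH -0.001 F_H [-0.5 -0.2] 0.9 w 0.0003 t 17.5
```

Call:
step_arm --increments '[0.5, 0, 0, 0, 0.5, 0, 0, 0, 0.4, 0, 0, 0]'

```text
time: 17.8
ee_pos: [0.5908, -0.1052, 0.0112]
ee_rot: [-0.0, 0.999, 0.054, -0.0]
ft_force: [0.4, 0.6, -0.6]
grip_width: 0.0002
```

```bash
python3 st.py; python3 - <<'E'
from h import *
c=snap('scene','scene16.png'); np.savez('scene16.npz',**c)
b=cv2.imread('pics/scene16.png')[180:300,200:360]
cv2.imwrite('pics/c16.png',cv2.resize(b,(800,600),interpolation=2))
E
```

```text
H [[-0.0721 -0.0174]] z 0.0112 yawH -0.0013 F_H [0.5 0.5] -0.6 w 0.0002 t 17.8
```

View pics/c16.png

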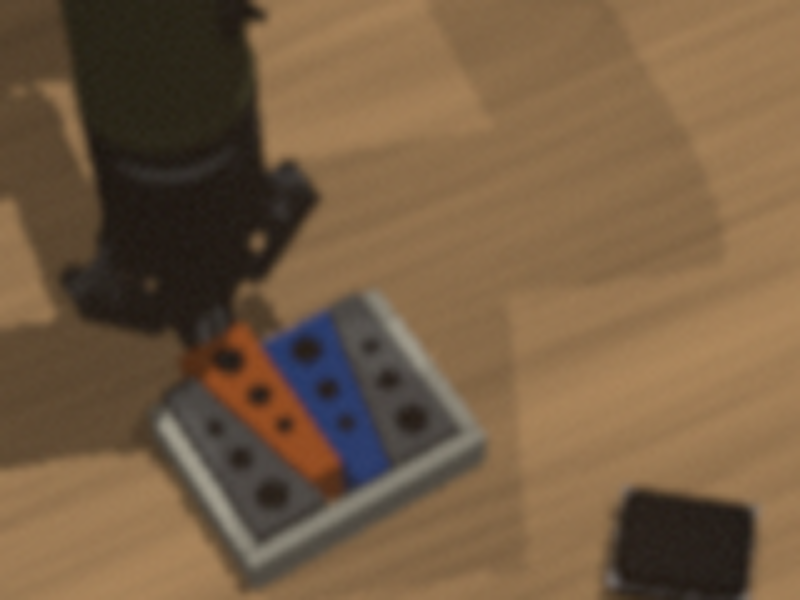

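Going in cleanly. Continue.

Call:
step_arm --increments '[0.4, 0, 0, 0, 0.4, 0, 0, 0, 0.3, 0, 0, 0, 0.2, 0, 0, 0, 0, 0, 0, 0]'

```text
time: 18.35
ee_pos: [0.6039, -0.1038, 0.0113]
ee_rot: [0.0, 0.999, 0.054, 0.0]
ft_force: [0.2, -0.0, -0.9]
grip_width: 0.0
```

```bash
python3 st.py
```

```text
H [[-0.0589 -0.0175]] z 0.0113 yawH -0.0011 F_H [ 0.2 -0. ] -0.9 w 0.0 t 18.35
```

Call:
step_arm --increments '[0.2, 0, 0, 0, 0.2, 0, 0, 0, 0, 0, 0, 0]'

```text
time: 18.65
ee_pos: [0.6051, -0.1034, 0.0111]
ee_rot: [-0.0, 0.999, 0.055, -0.002]
ft_force: [-6.1, -0.7, 4.3]
grip_width: -0.0001
```

```bash
python3 st.py; python3 - <<'E'
from h import *
c=snap('scene','scene17.png'); np.savez('scene17.npz',**c)
b=cv2.imread('pics/scene17.png')[180:300,200:360]
cv2.imwrite('pics/c17.png',cv2.resize(b,(800,600),interpolation=2))
E
```

```text
H [[-0.0576 -0.0172]] z 0.0111 yawH -0.0008 F_H [-6.1 -0. ] 4.3 w -0.0001 t 18.65
```

View pics/c17.png

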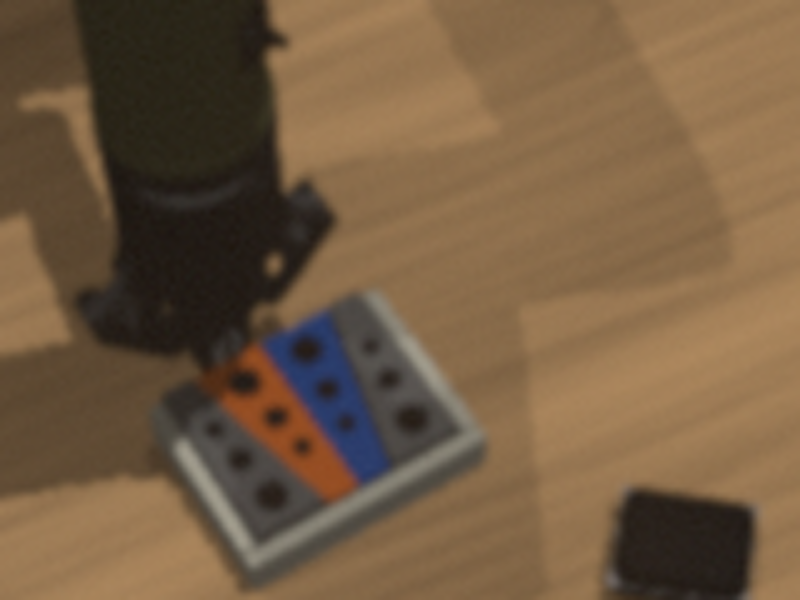

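Call:
step_arm --increments '[0.2, 0, 0, 0, 0, 0, 0, 0]'

```text
time: 18.9
ee_pos: [0.6051, -0.1033, 0.0109]
ee_rot: [-0.0, 0.998, 0.055, -0.004]
ft_force: [-8.0, -2.6, 5.6]
grip_width: -0.0003
```

Call:
step_arm --increments '[-1, 0, 0, 0, -3, 0, -1, 0, -3, 0, -4, 0, -1, 4, -2, 0, 0, 4.5, 0, 0]'

```text
time: 19.4
ee_pos: [0.5394, -0.1964, 0.0847]
ee_rot: [0.001, 0.998, 0.056, 0.002]
ft_force: [2.1, 0.1, -0.3]
grip_width: 0.0001
```

Call:
step_arm --increments '[0, 4.5, 0, 0, 0, 4.5, 0, 0, 0, 4.5, 0, 0, 0, 4.5, 0, 0, 0, 0, 0, 0]'

```text
time: 19.9
ee_pos: [0.5604, -0.3828, 0.0818]
ee_rot: [0.003, 0.999, 0.052, 0.002]
ft_force: [0.3, 0.6, 0.1]
grip_width: -0.0002
```

```bash
python3 st.py; python3 - <<'E'
from h import *
for n,sl,bc,oc,gl,gr in(('scene',(slice(180,300),slice(200,360)),(265,258),(257,261),(278,253),(245,268)),('top',(slice(115,235),slice(228,388)),(303,175),(316,175),(291,178),(325,172))):
    c=snap(n,n+'18.png'); np.savez(n+'18.npz',**c)
    b=cv2.imread(f'pics/{n}18.png')[sl]; cv2.imwrite(f'pics/c18{n}.png',cv2.resize(b,(800,600),interpolation=2))
    for nm,ctr,lo,hi,M in(('b',bc,(100,100,50),(125,255,255),BL),('o',oc,(3,120,100),(16,255,255),OR),('gl',gl,(0,0,50),(180,60,112),BL),('gr',gr,(0,0,50),(180,60,112),OR)):
        try: q=quad(c,ctr,lo,hi,hw=26,hh=30); print(n,nm,fit(toH(ray(c,q,.03)),M))
        except Exception as e: print(n,nm,e)
E
```

```text
H [[-0.1327 -0.29  ]] z 0.0818 yawH -0.0057 F_H [0.4 0.6] 0.1 w -0.0002 t 19.9
scene b [0.0017 0.0128 0.0028 0.0025]
scene o [-0.0013 -0.0155  0.0091  0.0026]
scene gl [2.100e-03 3.930e-02 3.138e+00 9.000e-04]
scene gr [ 2.200e-03 -4.290e-02 -3.138e+00  7.000e-04]
top b [-0.0019  0.0136  0.0004  0.0004]
top o [-0.0011 -0.0138  0.0068  0.0002]
top gl [-1.9000e-03  4.1600e-02 -3.1358e+00  8.0000e-04]
top gr [-1.9000e-03 -4.0800e-02 -3.1376e+00  8.0000e-04]
```

View pics/c18scene.png

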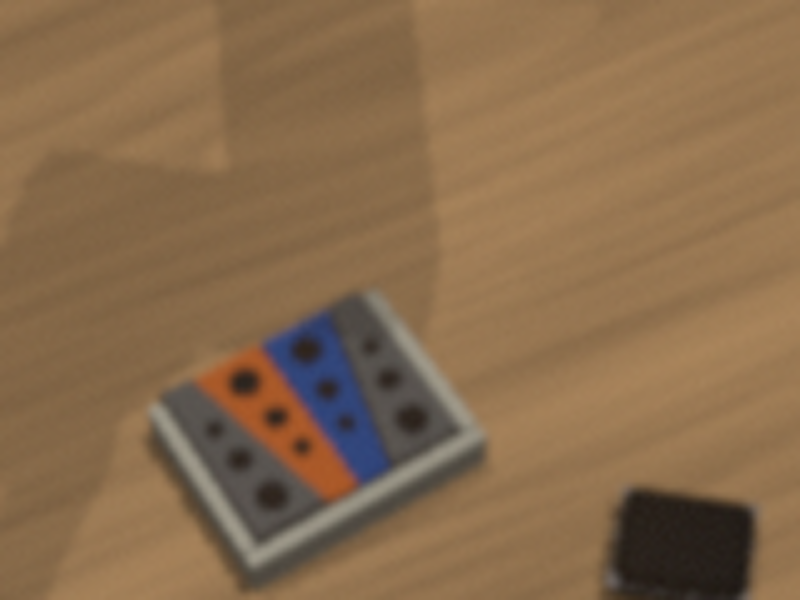

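View pics/c18top.png

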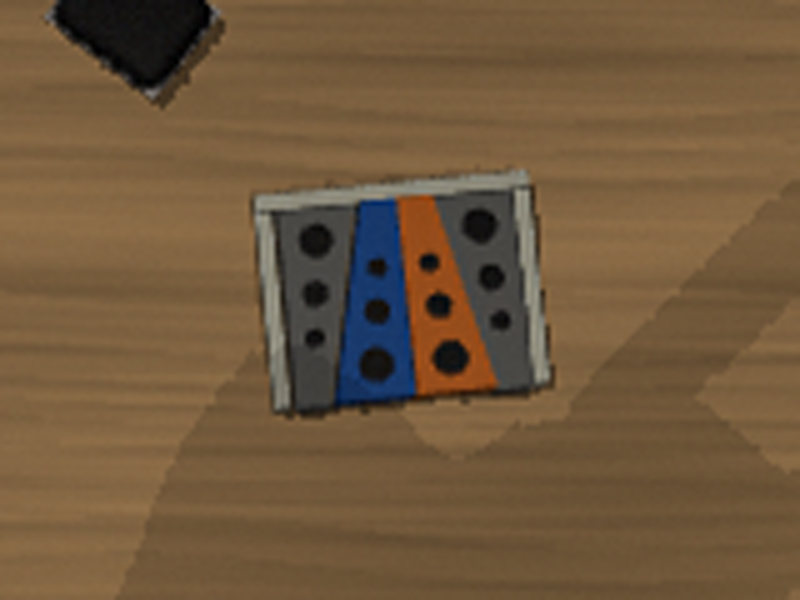

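All four wedges form a flush, full rectangle in both views, and the arm is clear of them (and about 10 cm from the mouse).

```bash
python3 -c "
from cell import bot
print(bot.hand_in())"
```

```text
the job is handed in; nothing more can be done
None
```

The job is finished and handed in at about 20 s of the 67 s allowed. Blue is packed next to the left grey wedge and the larger orange wedge next to the right one. I gripped each near its thick end, slid it part-way in, then pushed it home with closed fingers until the back wall resisted (about 8–10 N).

In the last pictures from both cameras, all four wedges form one flush rectangle:

| Wedge | x in holder (mm) | y in holder (mm) | Allowed y (mm) |
|---|---|---|---|
| Blue | -2 to +2 | +13 to +14 | 7 to 19 |
| Orange | about -1 | -14 to -15.5 | -19 to -7 |
| Left grey | -2 to +2 | +39 to +42 | 34 to 45 |
| Right grey | -2 to +2 | -41 to -43 | -45 to -34 |

- **Angles:** every wedge measured within 0.01 rad of square to the side walls. I judged them flat only from the pictures.
- **Disagreement:** the two cameras differ by about 4 mm in x for all but the orange wedge, which fits their calibration error. All readings are inside the limits either way.
- **Bystanders:** the arm stayed clear of the phone, mouse and earbud case throughout. I did not measure their positions again at the end.

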